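# Hang the lidded glaze pail on the spring balance

### The job

Weigh what is left in the small lidded pail: swing its folded bail up until it stands upright while the pail stays standing on the table, then carry the pail upright by the bail and hang it from the hook of the column spring balance. Let its weight down onto the spring gradually until the hook carries all of it and only then let go, so that the hook neither jerks nor bounces and is not pushed down to the end of its scale; leave the pail hanging still and level, and leave the jars and the bowl alone.

Things in the scene. Friction and masses are not known exactly. Their poses are not given: they have to be found in the camera images.
- pail: Small round bare-steel pail with a press-on lid, 123 mm across the lid, body 100 (foot) to 115 mm (top) across, 92 mm tall without its bail; loose. What is left in it is unknown: the pail weighs 0.25 to 0.97 kg altogether. Origin: centre of its underside. z up; its y axis runs through the two bail ears; the folded bail lies out over its -x side.
- bail (a joint): Swing of the pail's bail (rad): 0 lies level, out over the pail's -x side; 1.571 is upright; 3.14 lies level over +x. Its pivot axis runs along the pail's y, through the pail's centre line, 78 mm above the underside. The ears are stiff: the bail stays where it is left and takes 0.4 to 0.9 N at its middle to move.
- bail_mid (a point): Middle of the bail's straight top, on the bar's centre line, 90 mm from the pivot axis. The bail is 8 mm round steel bar; its top is straight for 84 mm, along the pail's y axis, then spreading arms run to the ears, 131 mm apart. Folded, it leaves 24 mm clear to the lid's edge; upright, the bar's centre is 168 mm above the pail's underside. Its x and z axes turn with the bail.
- balance: Column spring balance, heavy, does not move. Grey base plate 238 x 130 x 12 mm; square aluminium column 36 x 40 mm, 368 mm tall, its front face 104 mm behind the hook's seat (balance +x). A carriage slides down the front of the column; its hook reaches out from it to -x. Origin: on the table straight below the hook's seat; z up.
- hook_seat (a point): Centre line of the bail's bar when it lies in the hook; 242 mm above the table when empty; moves with the hook. Hook: 8 mm bar in the balance's x-z plane, an open U, 14 mm clear at the seat, 30 mm near the top, 12 mm deep below the seat. Its free -x tip rises 25 mm above the seat; on +x an arm, top 24 mm above it, runs back to the carriage, 81 mm behind it. The bail comes over the tip from -x, then down.
- hook (a joint): How far the spring has let the hook down (m): 0 when empty, at the upper stop; it gives from 0.5 N on, then 3.3 mm for each newton (300 N/m, lightly damped), so the pail alone brings it to 7 to 30 mm. End of the scale at 45 mm, stop at 55 mm. Gently means under 50 mm/s: letting go with more than about 0.8 N of the weight untaken, or pressed down that much too far, makes it jerk faster.
- glaze_jar_1: White glaze jar with a blue lid, 50 mm across, 62 mm tall, a bystander. Origin: centre of its underside.
- glaze_jar_3: White glaze jar with a black lid, 50 mm across, 62 mm tall, a bystander. Origin: centre of its underside.
- bowl_bisque: Grey bisque bowl, 110 mm across, 55 mm tall, a bystander. Origin: centre of its underside.
There are look-alikes about, which are no part of the job. What is meant by the pail is not purple or red, and is the larger of those in its own colour.

How it is judged:
On the way, in this order (a step that is already met when the one before it is completed fails the run):
1. the bail stands upright (within 0.25 rad) while the pail still stands upright on the table (value of joint bail between 1.32 and 1.82 rad and height (world z) of pail below 0.008 m and angle between pail's own z axis and vertical below 0.1 rad), for 0.2 s.
2. the pail is clear of the table and its bail lies down in the throat of the hook, which bears some of the weight (distance between bail_mid and hook_seat below 0.025 m and height (world z) of pail above 0.02 m and value of joint hook above 0.003 m), for 0.2 s.
At the end, for the whole second after the job is handed in: The pail hangs by its bail from the hook: bail middle within 25 mm of the hook's seat, pail underside over 20 mm above the table, hook let down over 3 mm, pail within 0.25 rad of level and at rest (under 40 mm/s, hook under 20 mm/s), nothing held (all of step 2 and angle between pail's own z axis and vertical below 0.25 rad and linear speed of pail below 0.04 m/s and velocity of joint hook between -0.02 and 0.02 m/s); the robot touches nothing.
It fails at once if the hook of the balance jerks or bounces (moves faster than 50 mm/s up or down) (velocity of joint hook above 0.05 m/s or velocity of joint hook below -0.05 m/s).
It fails at once if the balance is overloaded (its hook pushed down past the end of its scale, 45 mm) (value of joint hook above 0.045 m).
It fails at once if the pail is tipped by more than 0.5 rad (angle between pail's own z axis and vertical above 0.5 rad).
It fails at once if a jar or the bowl is moved by more than 20 mm (distance of any of glaze_jar_1, glaze_jar_3, bowl_bisque from where it was at the start of the episode above 0.02 m).
It also fails if it takes over 72 s, if anything falls off the work surface, if the arm or the gripper's body presses on something with over 40 N, if the wrist force passes 120 N, or if a joint passes its speed limit or range.

### The arm

A 6-joint arm with a two-finger parallel gripper is mounted at the origin on the work surface; the furniture and walls round the work are solid. World frame = base frame: x ahead of the robot, y to its left, z up, the work surface at z = 0. Lengths are in m, angles in rad, forces in N, time in s.
With the tool pointing down it reaches from about 0.3 to 0.775 m from the base axis. Payload 14.6 kg.
Tool frame: the origin (TCP) lies midway between the tips of the shut fingers; the grasp point (between the pads) lies 19 mm behind it (ctrl.tcp_to_grasp is the distance from the TCP to the grasp point, in m); x points along the fingers, y is the direction in which the jaws open and shut, and the axes are right-handed (so a half turn about x gives the same grasp; the last joint's range is limited). The gripper opens to 94 mm and grips with 3 to 60 N. Pads are 16 mm wide; open, the fingers measure 119 mm over their backs; the gripper's body (75 mm by 177 mm) begins 78 mm behind the grasp point.
Start: joints at [-0.067, 0.3, 1.521, -0, 1.321, -0.067], TCP at [0.55, -0, 0.205] pointing down, gripper open.
Joint ranges: [-3.03, 3.03], [-0.79, 2.21], [0.23, 2.52], [-1.04, 4.18], [0, 3.07], [-2.55, 2.55]. Speed limits (rad/s): [2.22, 2.22, 2.57, 3.14, 3.14, 3.14].

### API

Orientations are given as [roll, pitch, yaw] about the fixed x, y, z axes, in that order (R = Rz(yaw) Ry(pitch) Rx(roll)).
In Python, from station import ctrl gives the robot as it stands.
- The arm moves only by the tool jog_arm, never from a script. Its argument "rows" is one flat list of numbers, 7 for each row, row after row: the shift along the world's x, y, z in m, then the turn, a rotation vector about the world's x, y, z in degrees, then the closure, from 0 (fully open) to 1 (shut). A call has 1 to 8 rows; each row shifts and turns the commanded pose from where the row before left it; what a row does not reach is not made up. A row lasts 1/12 s, in which the tool goes at most 41.7 mm and 7.16 degrees, less where a joint would pass 70% of its speed; a pose out of reach is approached as far as the arm can. A call with a gripper value outside its range is refused whole. The fingers move at their own pace and stop on an object; "squeeze" is the grip in N (left out, the last holds). Time passes only in rows, so rows that do not move let the fingers close. It gives the time, the measured TCP pose, the force and the opening at its end, in the units of the state.
- ctrl.get_obs(): the state, without advancing time (a new reading comes with each control period).
- ctrl.camera(name): name is "scene" or "side" or "wrist"; returns (picture, depth): 384x512x3 uint8, red, green, blue; 384x512 float32, m along the optical axis (not along the pixel's ray), 0 where there is no reading.
- ctrl.camera_model(name): a dict with "K" (3x3 intrinsics, pixels), "extrinsics" (4x4, takes a point from camera to world coordinates). Camera axes: x right, y down, z forward; pixel columns grow to the right and rows downward; lengths in m; the calibration is good to about 2 mm. The wrist camera is an equidistant fisheye: a pixel r from the principal point sees the ray r / f radians off the axis. A picture is of the moment at which its call begins: read the wrist's pose just before it. camera_model takes no time and is no camera call; for the wrist camera it gives the pose at the moment of the call.
- ctrl.hand_in(): hands the job in, once; it reports no verdict.
The state is a dict: "time_s": time; "qpos": joint angles; "joint_vel": joint speeds; "tau": joint torques, N m; "ee_pos": TCP position; "eef_rot": TCP orientation; "force": force on the tool from outside, world axes, zero at the start; "moment": the same for the moment, N m; "grip_width": finger opening in m.
Only numpy, scipy, OpenCV 4.12 (cv2) and the standard library are available. Lean on these libraries where they do the work, as an engineer would, in place of code of your own. Each camera call takes 0.05 s, during which the arm holds its last target.

## Working session

There is one attempt and no reset: what is moved stays moved. The work goes in short steps, Python scripts to look and compute and a tool call to move; the robot and the scene stay as the last step left them, time stands still between calls to the robot, and variables do not carry over. Pictures are saved under pics/ and viewed, and the job is handed in when it is done.

Besides the shell and the picture viewer there is one more tool, called after "Emit:" as name(argument=value, ...) on one line, values as JSON. jog_arm: Moves the arm, as the interface text tells. Its arguments: {"type":"object","properties":{"rows":{"type":"array"},"squeeze":{"type":"number"}},"required":["rows"]}

```bash
mkdir -p pics; ls; python3 - <<'E'
from station import ctrl
import cv2,numpy as np
o=ctrl.get_obs();print({k:np.round(v,3) for k,v in o.items()}, ctrl.tcp_to_grasp)
for n in ["scene","side","wrist"]:
    p,d=ctrl.camera(n);m=ctrl.camera_model(n)
    np.savez(f"pics/{n}0.npz",p=p,d=d,K=m["K"],E=m["extrinsics"])
    cv2.imwrite(f"pics/{n}0.png",cv2.resize(p[:,:,::-1],None,fx=1.5,fy=1.5))
    print(n,m["K"],np.round(m["extrinsics"],3))
E
```

```text
pics
{'time_s': np.float64(0.0), 'qpos': array([-0.067,  0.3  ,  1.522, -0.   ,  1.321, -0.067]), 'joint_vel': array([-0.   , -0.001,  0.   , -0.   , -0.   , -0.001]), 'tau': array([-2.0000e-03, -5.3181e+01, -3.5274e+01,  7.1000e-02,  2.4000e-02,
       -0.0000e+00]), 'ee_pos': array([0.55 , 0.   , 0.205]), 'eef_rot': array([-1.633,  1.57 ,  3.079]), 'force': array([0.014, 0.054, 0.477]), 'moment': array([0.01 , 0.003, 0.04 ]), 'grip_width': np.float64(0.094)} 0.0188
scene [[483.04847408   0.         254.29480229]
 [  0.         483.04847408 186.91663546]
 [  0.           0.           1.        ]] [[-0.804 -0.292  0.517 -0.553]
 [-0.594  0.388 -0.704  1.184]
 [ 0.005 -0.874 -0.486  1.03 ]
 [ 0.     0.     0.     1.   ]]
side [[350.88509873   0.         252.3282624 ]
 [  0.         350.88509873 187.10163113]
 [  0.           0.           1.        ]] [[ 0.867 -0.29   0.405 -0.149]
 [-0.498 -0.476  0.725 -1.063]
 [-0.017 -0.83  -0.557  0.901]
 [ 0.     0.     0.     1.   ]]
wrist [[297.31863964   0.         253.71911729]
 [  0.         297.31863964 199.31888697]
 [  0.           0.           1.        ]] [[ 1.    -0.001 -0.002  0.549]
 [-0.001 -0.969 -0.248  0.073]
 [-0.001  0.248 -0.969  0.383]
 [ 0.     0.     0.     1.   ]]
```

View pics/scene0.png

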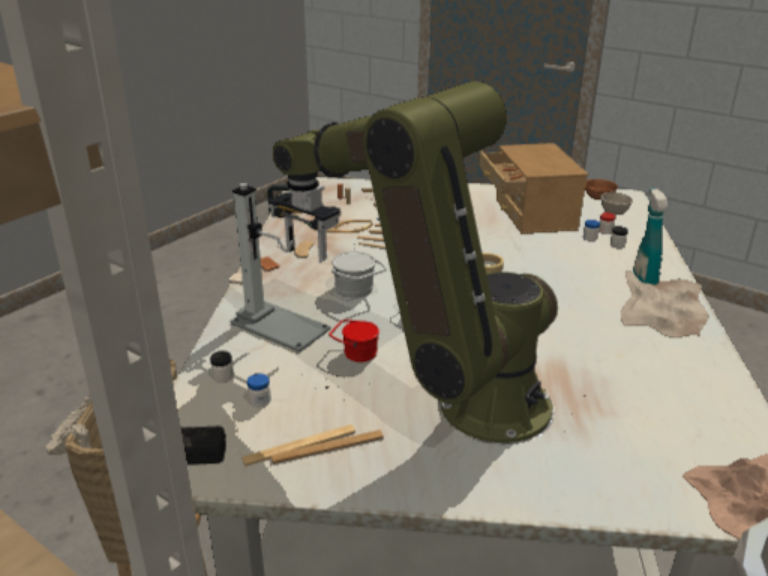

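View pics/side0.png

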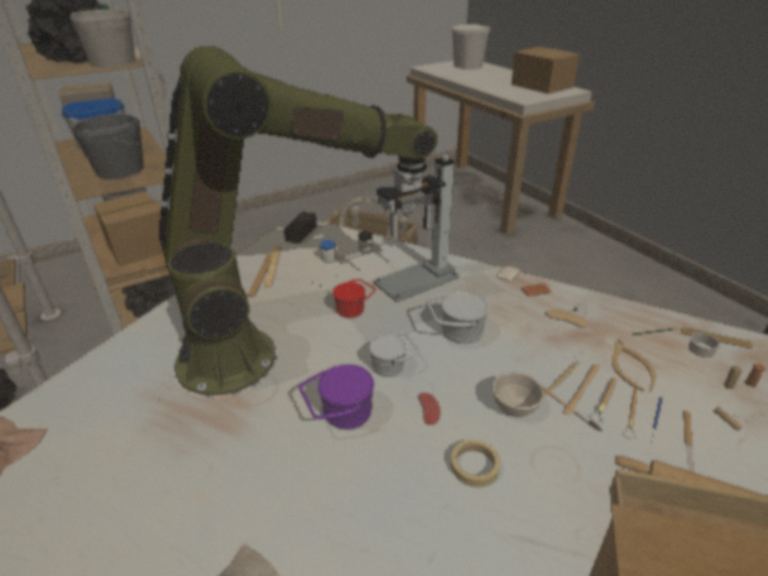

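View pics/wrist0.png

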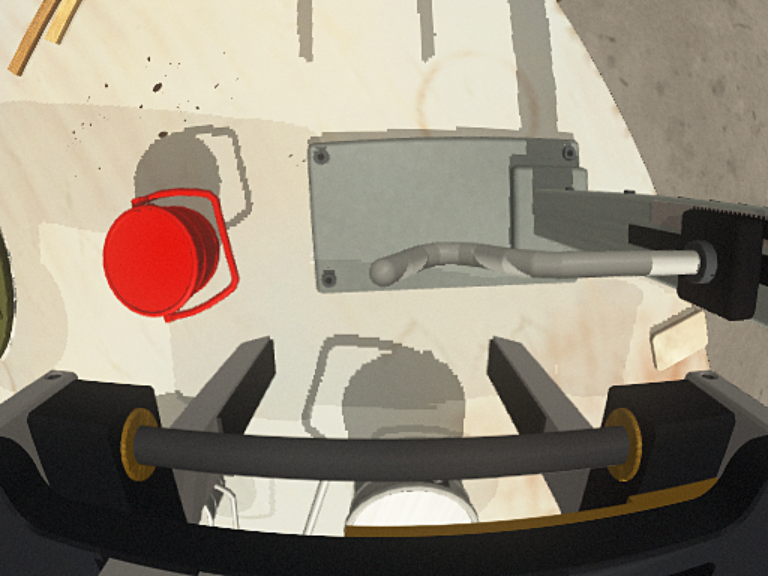

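Candidates for the pail, in side0.png pixels: red (349,298), purple (347,397), small bare steel (387,355) and large bare steel (463,318). I choose the large steel one and check it with a crop and sizes.

```bash
cat > h.py <<'E'
import numpy as np,cv2
def load(n):
    z=np.load(f"pics/{n}.npz");return z["p"],z["d"],z["K"],z["E"]
def cloud(n):
    p,d,K,E=load(n)
    v,u=np.mgrid[:384,:512]
    if n.startswith("wrist"):
        x=(u-K[0,2])/K[0,0];y=(v-K[1,2])/K[1,1];r=np.hypot(x,y)+1e-9
        s=np.tan(r)/r;x=x*s;y=y*s
    else:
        x=(u-K[0,2])/K[0,0];y=(v-K[1,2])/K[1,1]
    P=np.stack([x*d,y*d,d],-1)@E[:3,:3].T+E[:3,3]
    P[d==0]=np.nan
    return P
def circ(xy):
    A=np.c_[2*xy,np.ones(len(xy))];s=np.linalg.lstsq(A,(xy**2).sum(1),rcond=None)[0]
    return s[:2],np.sqrt(s[2]+s[:2]@s[:2])
E
python3 - <<'E'
from h import *
from scipy.spatial.transform import Rotation as R
print(R.from_euler('xyz',[-1.633,1.57,3.079]).as_matrix().round(3))
p,d,K,E=load("side0")
c=p[180:265,255:345];cv2.imwrite("pics/crop_side.png",cv2.resize(c[:,:,::-1],None,fx=7,fy=7,interpolation=cv2.INTER_CUBIC))
P=cloud("side0")
for name,(u0,u1,v0,v1) in dict(big=(270,340,185,235),bal=(245,320,95,205)).items():
    Q=P[v0:v1,u0:u1].reshape(-1,3);Q=Q[~np.isnan(Q[:,0])]
    for lo,hi in [(-.005,.006),(.006,.02),(.02,.05),(.05,.075),(.075,.087),(.087,.1),(.1,.2),(.2,.3),(.3,.36),(.36,.42)]:
        S=Q[(Q[:,2]>lo)&(Q[:,2]<hi)]
        if len(S)>3: print(name,lo,hi,len(S),S.min(0).round(3),S.max(0).round(3),S.mean(0).round(3))
E
```

```text
[[-0.001  1.    -0.   ]
 [ 0.    -0.    -1.   ]
 [-1.    -0.001 -0.   ]]
big -0.005 0.006 2165 [ 0.404 -0.342 -0.005] [0.853 0.051 0.006] [ 0.613 -0.159 -0.001]
big 0.006 0.02 338 [ 0.52  -0.277  0.006] [0.843 0.068 0.02 ] [ 0.596 -0.048  0.011]
big 0.02 0.05 146 [ 0.518 -0.278  0.02 ] [ 0.605 -0.195  0.049] [ 0.547 -0.255  0.035]
big 0.05 0.075 125 [ 0.367 -0.288  0.05 ] [ 0.623 -0.197  0.075] [ 0.514 -0.252  0.061]
big 0.075 0.087 163 [ 0.481 -0.289  0.075] [ 0.629 -0.147  0.087] [ 0.548 -0.235  0.083]
big 0.087 0.1 480 [ 0.474 -0.283  0.087] [ 0.634 -0.144  0.094] [ 0.564 -0.222  0.089]
bal -0.005 0.006 1668 [ 0.414 -0.106 -0.005] [0.834 0.433 0.006] [ 0.627  0.094 -0.001]
bal 0.006 0.02 730 [ 0.484 -0.022  0.006] [0.726 0.384 0.02 ] [0.585 0.044 0.011]
bal 0.02 0.05 157 [0.555 0.013 0.02 ] [0.725 0.406 0.05 ] [0.669 0.084 0.03 ]
bal 0.05 0.075 114 [ 0.398 -0.025  0.05 ] [0.719 0.494 0.075] [0.626 0.163 0.061]
bal 0.075 0.087 88 [ 0.497 -0.23   0.075] [0.712 0.5   0.087] [ 0.617 -0.019  0.083]
bal 0.087 0.1 245 [ 0.492 -0.243  0.087] [0.706 0.071 0.1  ] [ 0.588 -0.168  0.09 ]
bal 0.1 0.2 220 [0.669 0.029 0.1  ] [0.71  0.076 0.2  ] [0.683 0.044 0.15 ]
bal 0.2 0.3 417 [ 0.485 -0.015  0.2  ] [0.713 0.072 0.3  ] [0.614 0.021 0.246]
bal 0.3 0.36 735 [ 0.458 -0.04   0.301] [0.712 0.078 0.36 ] [ 0.565 -0.004  0.333]
bal 0.36 0.42 344 [ 0.504 -0.041  0.36 ] [0.713 0.077 0.42 ] [ 0.556 -0.007  0.387]
```

View pics/crop_side.png

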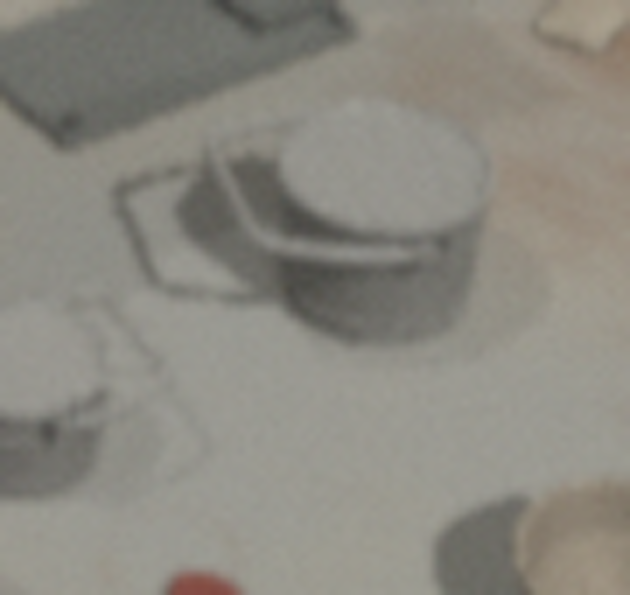

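The crop shows the large bare-steel pail, its bail folded out to the left (straight top from about (215,145) to (265,245) in the crop). Next: the exact lid circle, bail direction and hook geometry.

```bash
python3 - <<'E'
from h import *
import cv2
for n in ["side0","scene0"]:
    P=cloud(n); 
    m=(abs(P[...,2]-.092)<.006)&(abs(P[...,0]-.565)<.09)&(abs(P[...,1]+.21)<.1)
    Q=P[m][:,:2]
    # iterative: keep largest
    h=cv2.convexHull(Q.astype(np.float32))[:,0]
    (c,r)=cv2.minEnclosingCircle(h); print(n,m.sum(),"minenc",np.round(c,4),round(r,4),"z",np.median(P[m][:,2]).round(4))
    # points beyond lid, height of bail 0.06..0.1
    m2=(P[...,2]>.055)&(P[...,2]<.1)&(abs(P[...,0]-.565)<.17)&(abs(P[...,1]+.21)<.13)
    v,u=np.where(m2)
    pts=P[m2]; 
    cc=np.array([.57,-.22])
    r=np.hypot(*(pts[:,:2]-cc).T)
    k=r>.066
    for a,b,q in list(zip(u[k],v[k],pts[k]))[:60]: print(a,b,q.round(3))
E
```

```text
side0 527 minenc [ 0.5535 -0.2165] 0.082 z 0.089
295 196 [ 0.556 -0.15   0.088]
296 196 [ 0.561 -0.15   0.086]
297 196 [ 0.566 -0.15   0.084]
298 196 [ 0.57  -0.152  0.084]
290 197 [ 0.535 -0.145  0.087]
291 197 [ 0.539 -0.147  0.087]
292 197 [ 0.543 -0.148  0.086]
293 197 [ 0.547 -0.149  0.086]
294 197 [ 0.55  -0.152  0.086]
295 197 [ 0.556 -0.15   0.083]
296 197 [ 0.558 -0.155  0.085]
287 198 [ 0.521 -0.144  0.087]
288 198 [ 0.524 -0.147  0.088]
289 198 [ 0.529 -0.147  0.086]
290 198 [ 0.534 -0.147  0.084]
291 198 [ 0.535 -0.153  0.088]
292 198 [ 0.54  -0.152  0.085]
293 198 [ 0.547 -0.15   0.082]
294 198 [ 0.554 -0.147  0.077]
285 199 [ 0.509 -0.148  0.09 ]
286 199 [ 0.512 -0.15   0.089]
287 199 [ 0.517 -0.151  0.088]
288 199 [ 0.522 -0.151  0.087]
289 199 [ 0.527 -0.15   0.084]
290 199 [ 0.531 -0.151  0.083]
284 200 [ 0.5   -0.155  0.092]
285 200 [ 0.505 -0.154  0.09 ]
286 200 [ 0.513 -0.15   0.084]
284 201 [ 0.498 -0.157  0.089]
285 201 [ 0.5   -0.161  0.091]
284 202 [ 0.497 -0.16   0.087]
285 202 [ 0.497 -0.166  0.09 ]
286 202 [ 0.499 -0.169  0.092]
285 203 [ 0.493 -0.171  0.09
[... 2020 characters left out ...]
488 -0.204  0.092]
251 181 [ 0.481 -0.201  0.095]
252 181 [ 0.484 -0.211  0.09 ]
253 181 [ 0.485 -0.219  0.087]
224 182 [ 0.577 -0.144  0.084]
225 182 [ 0.571 -0.143  0.087]
226 182 [ 0.567 -0.145  0.087]
227 182 [ 0.564 -0.148  0.087]
228 182 [ 0.555 -0.143  0.092]
245 182 [ 0.5   -0.185  0.092]
246 182 [ 0.493 -0.183  0.095]
247 182 [ 0.492 -0.188  0.093]
248 182 [ 0.49  -0.193  0.092]
249 182 [ 0.487 -0.195  0.092]
250 182 [ 0.488 -0.203  0.088]
226 183 [ 0.568 -0.147  0.081]
227 183 [ 0.565 -0.149  0.082]
228 183 [ 0.552 -0.14   0.089]
229 183 [ 0.546 -0.139  0.092]
230 183 [ 0.545 -0.144  0.09 ]
231 183 [ 0.545 -0.15   0.087]
232 183 [ 0.536 -0.145  0.093]
242 183 [ 0.505 -0.172  0.091]
```

Emit:
jog_arm(rows=[-0.005,-0.04,0.005,0,0,0,0,-0.005,-0.04,0.005,0,0,0,0,0,-0.04,0.005,0,0,0,0,0,-0.04,0.005,0,0,0,0,0,-0.04,0.005,0,0,0,0,0,-0.04,0.005,0,0,0,0,0,-0.04,0.005,0,0,0,0,0,-0.04,0.005,0,0,0,0])

```text
time_s: 0.82
ee_pos: [0.5395, -0.322, 0.2455]
eef_rot: [-2.223, 1.57, 2.489]
force: [0.1, -0.1, 0.1]
grip_width: 0.0939
```

```bash
cat >> h.py <<'E'
def snap(n,tag,scale=1.5):
    from station import ctrl
    m=ctrl.camera_model(n);p,d=ctrl.camera(n)
    np.savez(f"pics/{n}{tag}.npz",p=p,d=d,K=m["K"],E=m["extrinsics"])
    cv2.imwrite(f"pics/{n}{tag}.png",cv2.resize(p[:,:,::-1],None,fx=scale,fy=scale,interpolation=cv2.INTER_CUBIC))
    return p
E
python3 - <<'E'
from h import *
snap("wrist","1")
P=cloud("wrist0")
for b in [(360,510,150,190)]:
    v,u=np.mgrid[150:195:3,240:480:8]
    for a,c in zip(u.ravel(),v.ravel()):
        q=P[c,a]
        if q[2]>.1: print(a,c,q.round(3),end=' ')
m=(P[...,2]>.12)&(P[...,2]<.38)&(P[...,0]>.65)
print()
Q=P[m];print(Q.min(0),Q.max(0))
m=(abs(P[...,2]-.012)<.004)&(P[...,0]>.45)&(abs(P[...,1]-.02)<.12)
Q=P[m];print(m.sum(),cv2.minAreaRect(Q[:,:2].astype(np.float32)),Q[:,2].mean())
E
```

```text
384 150 [0.676 0.053 0.111] 392 150 [0.676 0.055 0.13 ] 400 150 [0.675 0.057 0.147] 408 150 [0.676 0.058 0.159] 416 150 [0.675 0.059 0.174] 424 150 [0.675 0.061 0.187] 432 150 [0.675 0.062 0.197] 440 150 [0.676 0.063 0.207] 448 150 [0.674 0.064 0.219] 456 150 [0.658 0.066 0.248] 464 150 [0.659 0.067 0.254] 472 150 [0.658 0.068 0.261] 384 153 [0.675 0.05  0.113] 392 153 [0.676 0.052 0.13 ] 400 153 [0.676 0.054 0.145] 408 153 [0.676 0.056 0.16 ] 416 153 [0.675 0.057 0.174] 424 153 [0.675 0.058 0.187] 432 153 [0.675 0.06  0.198] 440 153 [0.675 0.061 0.208] 448 153 [0.675 0.062 0.218] 456 153 [0.658 0.064 0.248] 464 153 [0.659 0.065 0.254] 472 153 [0.658 0.066 0.262] 384 156 [0.675 0.048 0.113] 392 156 [0.676 0.049 0.129] 400 156 [0.676 0.051 0.146] 408 156 [0.675 0.053 0.161] 416 156 [0.675 0.055 0.176] 424 156 [0.676 0.056 0.186] 432 156 [0.675 0.058 0.198] 440 156 [0.675 0.059 0.209] 448 156 [0.674 0.06  0.219] 456 156 [0.658 0.063 0.248] 464 156 [0.658 0.064 0.255] 472 156 [0.659 0.065 0.261] 384 159 [0.676 0.044 0.112] 392 159 [0.675 0.047 0.132] 400 159 [0.676 0.049 0.147] 408 159 
[... 5403 characters left out ...]
 [0.653 0.051 0.264] 472 183 [0.655 0.052 0.267] 248 186 [0.547 0.049 0.264] 256 186 [0.55  0.049 0.265] 264 186 [0.553 0.048 0.261] 440 186 [0.676 0.039 0.211] 448 186 [0.677 0.04  0.219] 456 186 [0.659 0.047 0.25 ] 464 186 [0.654 0.049 0.263] 472 186 [0.657 0.05  0.266] 256 189 [0.55  0.048 0.266] 448 189 [0.677 0.038 0.22 ] 456 189 [0.659 0.045 0.25 ] 464 189 [0.659 0.047 0.258] 472 189 [0.659 0.048 0.264] 456 192 [0.66  0.043 0.249] 464 192 [0.659 0.045 0.257] 472 192 [0.659 0.047 0.264] 
[0.6500829  0.03595423 0.12026595] [0.70728407 0.07901252 0.28143016]
12825 ((0.7005301117897034, 0.030202388763427734), (0.18506775796413422, 0.44825300574302673), 76.390380859375) 0.011104501456256934
```

View pics/wrist1.png

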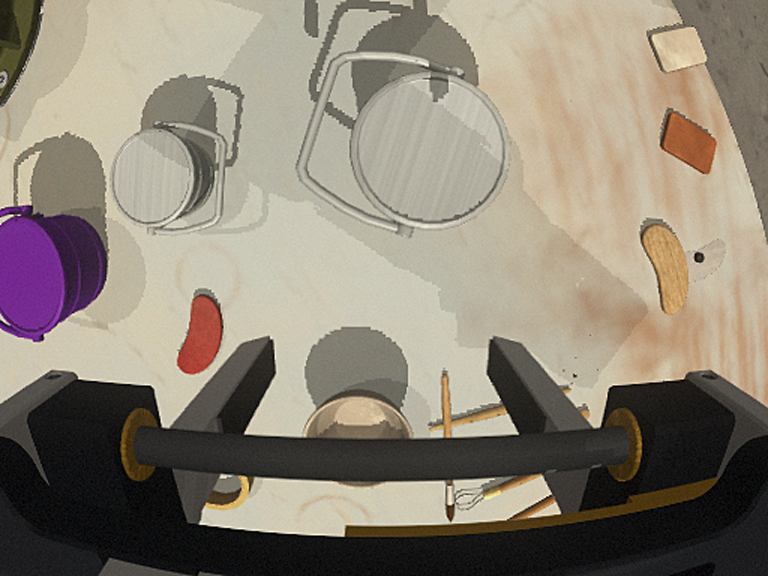

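Wrist1 shows the large steel pail's lid centred at about (430,148) and the bail top from (338,58) to (303,170), folded to the left. The hook seat measures about (0.572, 0.052, 0.242) m.

```bash
python3 - <<'E'
from h import *
P=cloud("wrist1")
m=(abs(P[...,2]-.092)<.004)&(abs(P[...,0]-.57)<.1)&(abs(P[...,1]+.22)<.1)
v,u=np.where(m)
lab=cv2.connectedComponents(m.astype(np.uint8))[1]
l=lab[100,288];k=lab==l;Q=P[k];print(k.sum(),Q[:,2].mean(),cv2.minEnclosingCircle(Q[:,:2].astype(np.float32)))
c=np.array(cv2.minEnclosingCircle(Q[:,:2].astype(np.float32))[0])
# bail
r=np.hypot(P[...,0]-c[0],P[...,1]-c[1])
b=(P[...,2]>.06)&(r>.066)&(r<.115)
lab,n=None,None
n,lab,st,ce=cv2.connectedComponentsWithStats(b.astype(np.uint8),connectivity=8)
for i in range(1,n):
    if st[i,4]>20: print(st[i],P[lab==i].mean(0))
i=1+np.argmax(st[1:,4]);B=P[lab==i]
S=B[(B[:,1]>c[1]-.02)&(B[:,1]<c[1]+.05)&(B[:,0]<c[0]-.05)]
mu=S.mean(0);w=np.linalg.svd(S-mu)[2];print("straight",mu,w[0],S.min(0),S.max(0),np.percentile(S[:,2],[10,50,90]))
yaw=np.arctan2(-w[0][0],w[0][1]);yaw=(yaw+np.pi/2)%np.pi-np.pi/2;print("yaw",yaw)
ex=np.array([np.cos(yaw),np.sin(yaw)]);ey=np.array([-ex[1],ex[0]])
L=(B[:,:2]-c)@np.c_[ex,ey]
print("bail local min max",L.min(0),L.max(0))
h=np.round(np.c_[L,B[:,2]],3);h=h[np.argsort(h[:,1])];print(h[::12])
# balance yaw
P=cloud("wrist0")
m=(abs(P[...,2]-.012)<.004)
lab=cv2.connectedComponents(m.astype(np.uint8))[1];k=lab==lab[120,260];Q=P[k];print(k.sum(),cv2.minAreaRect(Q[:,:2].astype(np.float32)))
v,u=np.where(k)
front=[ (P[vv,u[v==vv].min()]) for vv in range(v.min()+8,v.max()-8)]
front=np.array(front);f=np.polyfit(front[:,1],front[:,0],1);print("front edge",f,front.mean(0))
m=(P[...,2]>.12)&(P[...,2]<.22)&(P[...,0]>.66)&(P[...,0]<.683);Q=P[m];print("colface",np.polyfit(Q[:,1],Q[:,0],1),Q.mean(0))
H=(P[...,2]>.255)&(P[...,2]<.275)&(P[...,0]>.54)&(P[...,0]<.65)&(P[...,1]>.03)&(P[...,1]<.08);Q=P[H];print("hook",np.polyfit(Q[:,0],Q[:,1],1),Q[Q[:,0]<.556].mean(0),Q[Q[:,0]>.6].mean(0))
E
```

```text
8206 0.08949043658910923 ((0.5760717988014221, -0.2192392647266388), 0.06099218130111694)
[ 197   34  113  125 1545] [ 0.51615265 -0.20133421  0.08788358]
[   50   224   462   160 38413] [ 0.55851894 -0.29733922  0.36360419]<stdin>:17: RuntimeWarning: Mean of empty slice.
  ret = um.true_divide(
Traceback (most recent call last):
ValueError: zero-size array to reduction operation minimum which has no identity
```

```bash
python3 - <<'E'
from h import *
P=cloud("wrist1")
c=np.array([.5761,-.2192])
r=np.hypot(P[...,0]-c[0],P[...,1]-c[1])
b=(P[...,2]>.06)&(P[...,2]<.13)&(r>.066)&(r<.115)
n,lab,st,ce=cv2.connectedComponentsWithStats(b.astype(np.uint8),connectivity=8)
i=1+np.argmax(st[1:,4]);B=P[lab==i]
S=B[(B[:,1]>c[1]-.02)&(B[:,1]<c[1]+.05)&(B[:,0]<c[0]-.05)]
mu=S.mean(0);w=np.linalg.svd(S-mu)[2];print("straight",mu,w[0],np.percentile(S[:,2],[10,50,90]))
yaw=np.arctan2(-w[0][0],w[0][1]);yaw=(yaw+np.pi/2)%np.pi-np.pi/2;print("yaw",yaw)
ex=np.array([np.cos(yaw),np.sin(yaw)]);ey=np.array([-ex[1],ex[0]])
L=(B[:,:2]-c)@np.c_[ex,ey]
print("bail local min max",L.min(0),L.max(0))
T=np.abs(L[:,1])<.035; print("straight local x",L[T,0].mean(),"corner y ",L[L[:,0]<-.082].min(0),L[L[:,0]<-.082].max(0))
h=np.round(np.c_[L,B[:,2]],3);h=h[np.argsort(h[:,1])];print(h[::40].tolist())
P=cloud("wrist0")
m=(abs(P[...,2]-.012)<.004)
lab=cv2.connectedComponents(m.astype(np.uint8))[1];k=lab==lab[120,260];Q=P[k];print(k.sum(),cv2.minAreaRect(Q[:,:2].astype(np.float32)))
v,u=np.where(k)
front=np.array([ (P[vv,u[v==vv].min()]) for vv in range(v.min()+8,v.max()-8)]);print("front edge",np.polyfit(front[:,1],front[:,0],1),front.mean(0))
m=(P[...,2]>.12)&(P[...,2]<.22)&(P[...,0]>.66)&(P[...,0]<.683);Q=P[m];print("colface",np.polyfit(Q[:,1],Q[:,0],1),Q.mean(0))
H=(P[...,2]>.255)&(P[...,2]<.275)&(P[...,0]>.54)&(P[...,0]<.65)&(P[...,1]>.03)&(P[...,1]<.08);Q=P[H];print("hook",np.polyfit(Q[:,0],Q[:,1],1),Q[Q[:,0]<.556].mean(0),Q[Q[:,0]>.6].mean(0))
E
```

```text
straight [ 0.48791324 -0.20452365  0.09095216] [-0.29141939 -0.9565941  -0.00156887] [0.08933739 0.09113696 0.09240409]
yaw -0.29571067554953956
bail local min max [-0.09352684 -0.06989327] [0.00762563 0.07015899]
straight local x -0.08874714990492456 corner y  [-0.09352684 -0.0521498 ] [-0.08208347  0.0529592 ]
[[0.004, -0.07, 0.078], [-0.014, -0.068, 0.083], [-0.033, -0.066, 0.086], [-0.02, -0.065, 0.083], [-0.041, -0.064, 0.084], [-0.052, -0.063, 0.087], [-0.044, -0.061, 0.087], [-0.055, -0.059, 0.089], [-0.054, -0.057, 0.085], [-0.073, -0.055, 0.09], [-0.066, -0.053, 0.086], [-0.076, -0.05, 0.09], [-0.086, -0.047, 0.09], [-0.09, -0.042, 0.091], [-0.087, -0.035, 0.088], [-0.089, -0.029, 0.091], [-0.087, -0.022, 0.092], [-0.091, -0.016, 0.093], [-0.089, -0.01, 0.093], [-0.09, -0.004, 0.093], [-0.092, 0.002, 0.092], [-0.088, 0.009, 0.091], [-0.091, 0.016, 0.091], [-0.091, 0.023, 0.09], [-0.09, 0.029, 0.09], [-0.085, 0.036, 0.089], [-0.092, 0.043, 0.091], [-0.087, 0.048, 0.091], [-0.08, 0.052, 0.093], [-0.072, 0.054, 0.089], [-0.068, 0.057, 0.089], [-0.044, 0.059, 0.082], [-0.048, 0.06, 0.085], [-0.038, 0.062, 0.084], [-0.047, 0.063, 0.088], [-0.041, 0.065, 0.085], [-0.037, 0.066, 0.086], [-0.016, 0.067, 0.083], [0.003, 0.069, 0.082]]
12558 ((0.6069648265838623, 0.05289415270090103), (0.23552869260311127, 0.12965106964111328), 2.624300956726074)
front edge [-0.05088033  0.4933574 ] [0.49070241 0.05218114 0.0096431 ]
colface [-0.0329925  0.6772899] [0.67529528 0.0604566  0.17601717]
hook [0.04489656 0.02605609] [0.55092973 0.05087723 0.26288926] [0.62295878 0.0540347  0.26381254]
```

Emit:
jog_arm(rows=[-0.011,0.022,-0.015,0,0,-4.25,0.787,-0.011,0.022,-0.015,0,0,-4.25,0.787,-0.011,0.022,-0.02,0,0,-4.25,0.787,-0.011,0.021,-0.02,0,0,-4.25,0.787,-0.012,0.021,-0.025,0,0,0,0.787,0,0,0,0,0,0,0.787])

```text
time_s: 1.37
ee_pos: [0.4805, -0.2083, 0.1459]
eef_rot: [-1.785, 1.563, 2.632]
force: [-1.2, -0.5, -1.0]
grip_width: 0.0578
```

```bash
python3 - <<'E'
from h import *
from station import ctrl
from scipy.spatial.transform import Rotation as R
o=ctrl.get_obs();print(o["time_s"],o["ee_pos"].round(4),R.from_euler('xyz',o["eef_rot"]).as_matrix().round(3).tolist(),o["force"].round(2),o["grip_width"])
snap("wrist","2");snap("side","2")
E
```

```text
1.3667 [ 0.4805 -0.2083  0.1459] [[-0.007, 0.957, -0.291], [0.004, -0.291, -0.957], [-1.0, -0.008, -0.002]] [-1.16 -0.53 -1.03] 0.05775981352039548
```

View pics/wrist2.png

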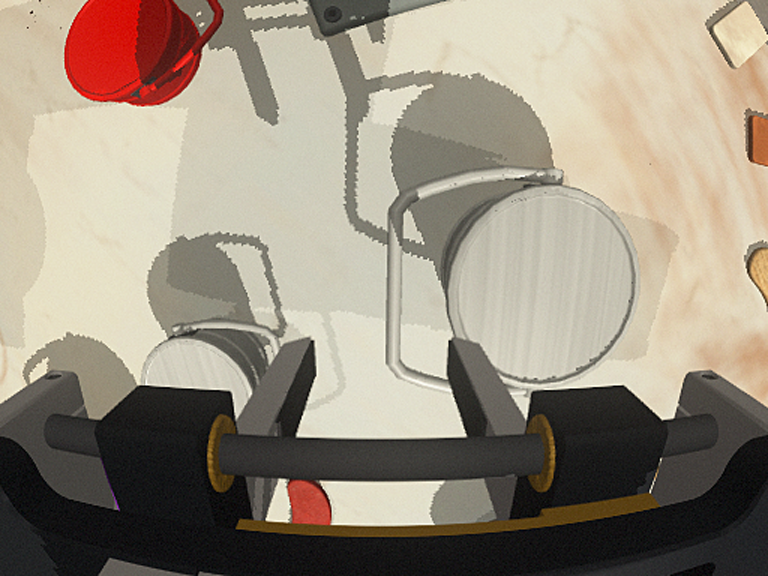

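Wrist2 shows the bail top vertical at u≈393 from v≈212 to 365, with the tool yaw aligned to it. I re-measure it in the tool frame.

```bash
python3 - <<'E'
from h import *
P=cloud("wrist2")
m=(abs(P[...,2]-.091)<.004)&(P[...,1]<-.1)
lab=cv2.connectedComponents(m.astype(np.uint8))[1];k=lab==lab[190,360];Q=P[k][:,:2].astype(np.float32);c,r=cv2.minEnclosingCircle(Q);print(k.sum(),c,r,P[k][:,2].mean())
c=np.array(c)
R_=np.hypot(P[...,0]-c[0],P[...,1]-c[1])
b=(P[...,2]>.06)&(P[...,2]<.13)&(R_>.066)&(R_<.115)
n,lab,st,ce=cv2.connectedComponentsWithStats(b.astype(np.uint8),connectivity=8)
i=1+np.argmax(st[1:,4]);B=P[lab==i];v,u=np.where(lab==i);print(st[i])
s=(v>150)&(v<235)&(u<280);S=B[s];mu=S.mean(0);w=np.linalg.svd(S-mu)[2][0]
print(mu,w,np.percentile(S[:,2],[10,50,90]));w=w*np.sign(w[1])
L=(S[:,:2]-c)@np.c_[[w[1],-w[0]],[w[0],w[1]]];print(L.mean(0),L.min(0),L.max(0))
B2=(B[:,:2]-c)@np.c_[[w[1],-w[0]],[w[0],w[1]]];print(B2.min(0),B2.max(0))
E
```

```text
13476 (0.5754573941230774, -0.21902991831302643) 0.06129489466547966 0.08938189084439793
[ 257  110  119  153 2406]
[ 0.4908753  -0.19147447  0.09105109] [-3.03604038e-01 -9.52798243e-01  3.08848236e-04] [0.08946042 0.09124552 0.0923215 ]
[-0.08895562  0.00057532] [-0.09288813 -0.03562753] [-0.08471322  0.0341886 ]
[-0.09288813 -0.06410271] [0.0068347 0.0697823]
```

Emit:
jog_arm(rows=[0,0,0,0,0,0,0.787,0,0,0,0,0,0,0.787,0,0,0,0,0,0,0.787,0,0,0,0,0,0,0.787,0,0,0,0,0,0,0.787,0,0,0,0,0,0,0.787], squeeze=4)

```text
time_s: 1.97
ee_pos: [0.4841, -0.2122, 0.1505]
eef_rot: [1.452, 1.571, -0.415]
force: [-0.2, -0.2, 0.1]
grip_width: 0.0203
```

Emit:
jog_arm(rows=[-0.001,-0.001,-0.01,0,0,0,0.787,0,0,-0.015,0,0,0,0.787,0,0,-0.02,0,0,0,0.787,0,0,-0.015,0,0,0,0.787,0,0,-0.01,0,0,0,0.787,0,0,-0.0095,0,0,0,0.787,0,0,0,0,0,0,0.787,0,0,0,0,0,0,0.787])

```text
time_s: 2.63
ee_pos: [0.483, -0.213, 0.0709]
eef_rot: [-1.773, 1.571, 2.643]
force: [0.6, 0.1, -0.5]
grip_width: 0.0202
```

```bash
python3 - <<'E'
from h import *
snap("wrist","3")
p=snap("side","3");cv2.imwrite("pics/side3c.png",cv2.resize(p[150:270,235:365,::-1],None,fx=5,fy=5,interpolation=cv2.INTER_CUBIC))
E
```

```text
(no output)
```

View pics/wrist3.png

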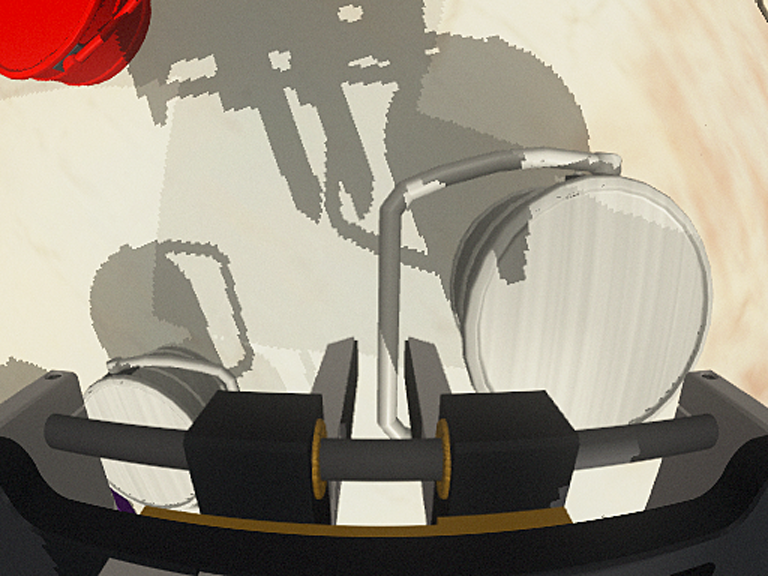

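View pics/side3c.png

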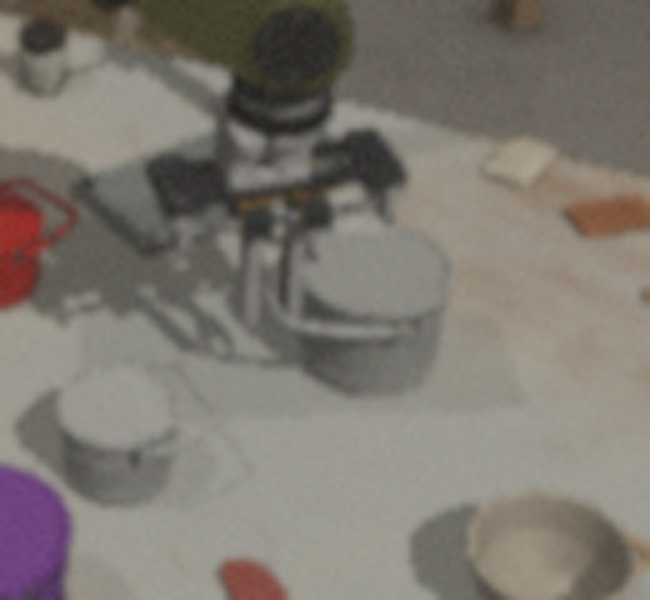

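The bail bar (u≈388) lies between the fingers, so I close lightly.

Emit:
jog_arm(rows=[0,0,0,0,0,0,1,0,0,0,0,0,0,1,0,0,0,0,0,0,1,0,0,0,0,0,0,1], squeeze=5)

```text
time_s: 3.07
ee_pos: [0.4836, -0.2132, 0.0715]
eef_rot: [1.483, 1.569, -0.384]
force: [5.4, -0.4, -0.2]
grip_width: 0.008
```

```bash
python3 - <<'E'
import numpy as np
ex=np.array([.9558,-.294]);t=np.linspace(.117,1.571,25)
r=-.09*np.cos(t);z=.09*np.sin(t)
for i in range(24): print(i,np.round(np.r_[ex*(r[i+1]-r[i]),z[i+1]-z[i]],4).tolist())
E
```

```text
0 [0.0008, -0.0002, 0.0054]
1 [0.0011, -0.0003, 0.0053]
2 [0.0014, -0.0004, 0.0053]
3 [0.0017, -0.0005, 0.0052]
4 [0.002, -0.0006, 0.005]
5 [0.0023, -0.0007, 0.0049]
6 [0.0025, -0.0008, 0.0048]
7 [0.0028, -0.0009, 0.0046]
8 [0.0031, -0.0009, 0.0044]
9 [0.0033, -0.001, 0.0042]
10 [0.0036, -0.0011, 0.004]
11 [0.0038, -0.0012, 0.0037]
12 [0.004, -0.0012, 0.0035]
13 [0.0042, -0.0013, 0.0032]
14 [0.0044, -0.0013, 0.003]
15 [0.0045, -0.0014, 0.0027]
16 [0.0047, -0.0014, 0.0024]
17 [0.0048, -0.0015, 0.0021]
18 [0.0049, -0.0015, 0.0018]
19 [0.005, -0.0015, 0.0015]
20 [0.0051, -0.0016, 0.0011]
21 [0.0052, -0.0016, 0.0008]
22 [0.0052, -0.0016, 0.0005]
23 [0.0052, -0.0016, 0.0002]
```

Emit:
jog_arm(rows=[0.0018,-0.0005,0.0054,0,0,0,1,0.0011,-0.0003,0.0053,0,0,0,1,0.0014,-0.0004,0.0053,0,0,0,1,0.0017,-0.0005,0.0052,0,0,0,1])

```text
time_s: 3.4
ee_pos: [0.4892, -0.2148, 0.0929]
eef_rot: [1.395, 1.571, -0.472]
force: [3.9, -1.0, -2.9]
grip_width: 0.0078
```

Emit:
jog_arm(rows=[0.003,-0.0009,0.005,0,0,0,1,0.0033,-0.001,0.0049,0,0,0,1,0.0025,-0.0008,0.0048,0,0,0,1,0.0028,-0.0009,0.0046,0,0,0,1])

```text
time_s: 3.73
ee_pos: [0.4999, -0.2183, 0.1118]
eef_rot: [-1.494, 1.568, 2.922]
force: [-5.5, 1.2, 2.8]
grip_width: 0.0078
```

```bash
python3 - <<'E'
from h import *
snap("wrist","4")
p=snap("side","4");cv2.imwrite("pics/side4c.png",cv2.resize(p[150:270,235:365,::-1],None,fx=5,fy=5,interpolation=cv2.INTER_CUBIC))
P=cloud("wrist4")
m=(abs(P[...,2]-.091)<.004)&(P[...,1]<-.1)
n,lab,st,ce=cv2.connectedComponentsWithStats(m.astype(np.uint8));i=1+np.argmax(st[1:,4]);k=lab==i;print(st[i]);Q=P[k];print(cv2.minEnclosingCircle(Q[:,:2].astype(np.float32)),Q[:,2].mean());print(np.linalg.lstsq(np.c_[Q[:,:2],np.ones(len(Q))],Q[:,2],rcond=None)[0])
E
```

```text
[  274   116   153   159 18531]
((0.5764471888542175, -0.21981090307235718), 0.06120331585407257) 0.0901946871910233
[-0.01811141  0.00278913  0.10119223]
```

View pics/side4c.png

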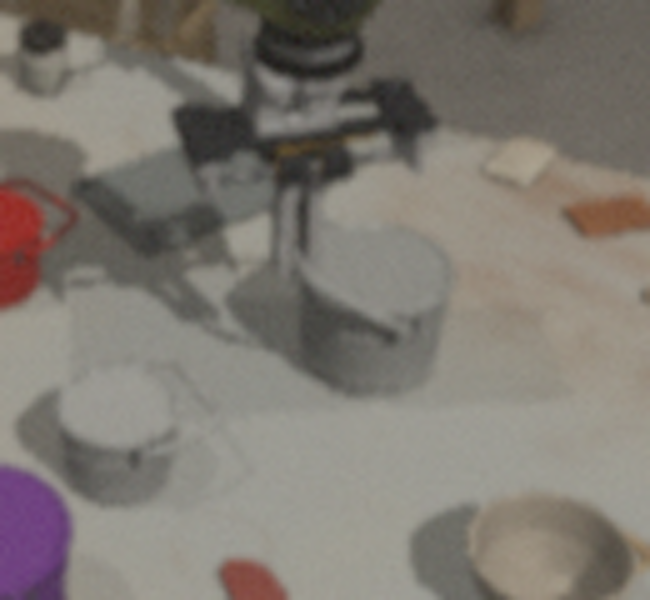

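View pics/wrist4.png

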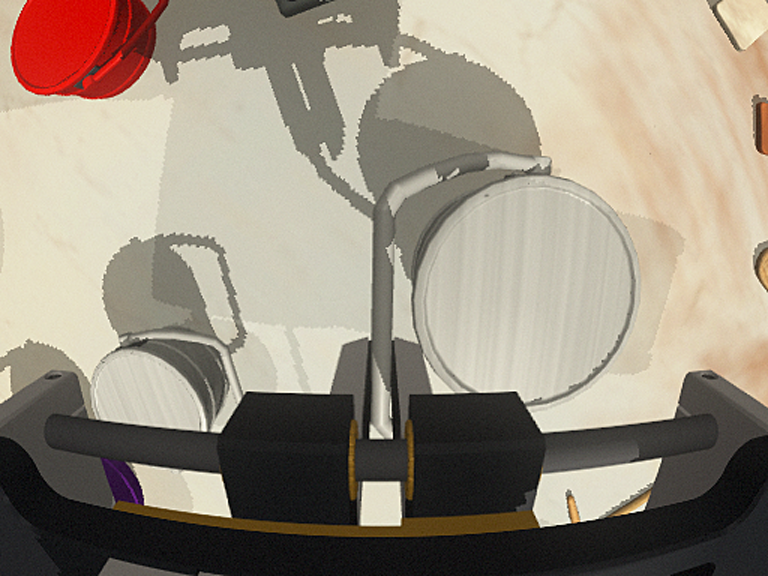

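The pail stands flat at the same spot, and the bail is about a third of the way up. I back off 1 mm of radial bias and continue.

Emit:
jog_arm(rows=[0.0019,-0.0005,0.0044,0,0,0,1,0.0033,-0.001,0.0042,0,0,0,1,0.0036,-0.0011,0.004,0,0,0,1,0.0038,-0.0012,0.0037,0,0,0,1])

```text
time_s: 4.17
ee_pos: [0.5128, -0.2223, 0.1285]
eef_rot: [-1.28, 1.569, 3.136]
force: [-5.3, 0.5, 4.4]
grip_width: 0.0076
```

Emit:
jog_arm(rows=[0.004,-0.0012,0.0035,0,0,0,1,0.0042,-0.0013,0.0032,0,0,0,1,0.0044,-0.0013,0.003,0,0,0,1,0.0045,-0.0014,0.0027,0,0,0,1])

```text
time_s: 4.5
ee_pos: [0.5307, -0.2276, 0.1406]
eef_rot: [0.24, 1.57, -1.628]
force: [-2.9, -1.4, 2.2]
grip_width: 0.0079
```

Emit:
jog_arm(rows=[0.0047,-0.0014,0.0027,0,0,0,1,0.0048,-0.0015,0.0023,0,0,0,1,0.0049,-0.0015,0.0018,0,0,0,1,0.005,-0.0015,0.0015,0,0,0,1])

```text
time_s: 4.83
ee_pos: [0.5502, -0.2333, 0.1485]
eef_rot: [-1.663, 1.571, 2.753]
force: [-2.4, -1.8, 0.0]
grip_width: 0.0079
```

Emit:
jog_arm(rows=[0.0051,-0.0016,0.0011,0,0,0,1,0.0052,-0.0016,0.0008,0,0,0,1,0.0052,-0.0016,0.0005,0,0,0,1,0.0052,-0.0016,0.0002,0,0,0,1,0,0,0,0,0,0,1,0,0,0,0,0,0,1])

```text
time_s: 5.33
ee_pos: [0.5707, -0.2397, 0.151]
eef_rot: [1.685, 1.57, -0.182]
force: [0.3, -1.2, 1.0]
grip_width: 0.008
```

```bash
python3 - <<'E'
from h import *
snap("wrist","5")
p=snap("side","5");cv2.imwrite("pics/side5c.png",cv2.resize(p[130:250,245:375,::-1],None,fx=5,fy=5,interpolation=cv2.INTER_CUBIC))
P=cloud("wrist5")
m=(abs(P[...,2]-.091)<.004)&(P[...,1]<-.1)
n,lab,st,ce=cv2.connectedComponentsWithStats(m.astype(np.uint8));i=1+np.argmax(st[1:,4]);k=lab==i;print(st[i]);Q=P[k];print(cv2.minEnclosingCircle(Q[:,:2].astype(np.float32)),Q[:,2].mean());print(np.linalg.lstsq(np.c_[Q[:,:2],np.ones(len(Q))],Q[:,2],rcond=None)[0])
E
```

```text
[ 182  115   68  134 6589]
((0.5617213845252991, -0.21167020499706268), 0.05815975368022919) 0.08942991522044633
[-0.01491348  0.00763671  0.0991855 ]
```

View pics/side5c.png

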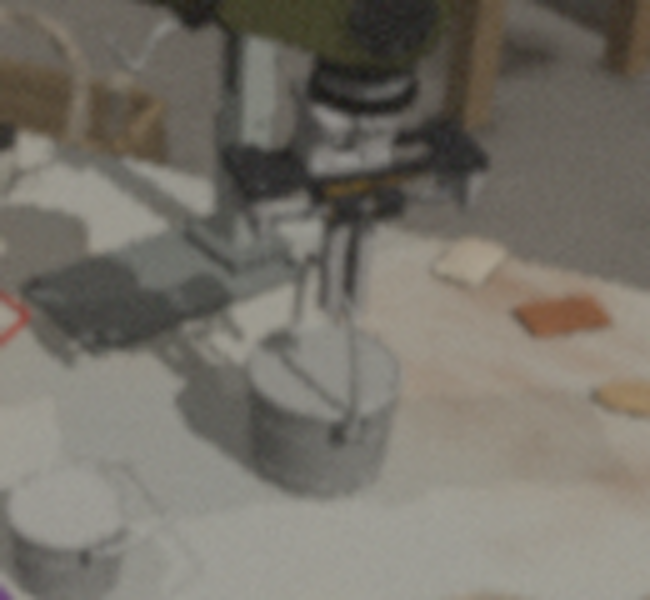

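View pics/wrist5.png

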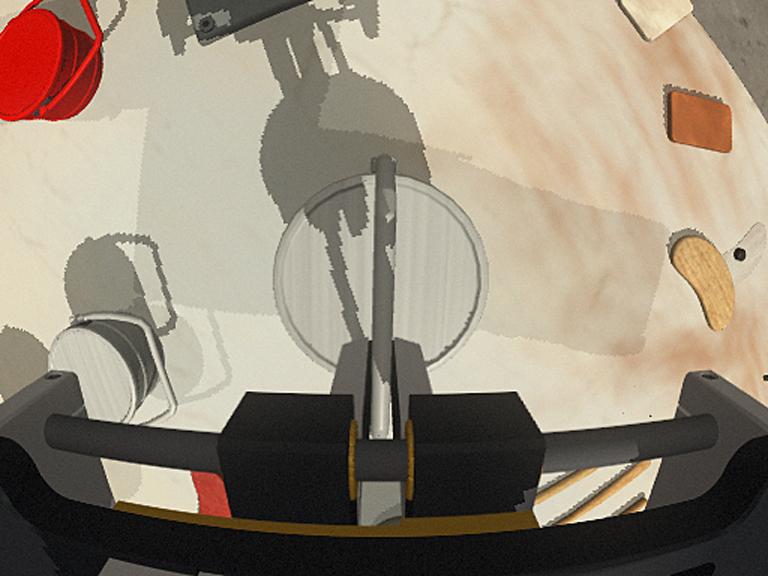

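The bail stands upright over the centre of the lid (the bar crosses the lid at u≈383), and the pail is level and has not moved. Next I tilt the tool 20° about the bar, to keep the gripper body off the column later.

Emit:
jog_arm(rows=[0.0014,-0.0004,0.0001,-1.47,-4.78,0,1,0.0014,-0.0004,0.0002,-1.47,-4.78,0,1,0.0014,-0.0004,0.0003,-1.47,-4.78,0,1,0.0014,-0.0004,0.0004,-1.47,-4.78,0,1,0,0,0,0,0,0,1,0,0,0,0,0,0,1], squeeze=3)

```text
time_s: 5.93
ee_pos: [0.5752, -0.2407, 0.1519]
eef_rot: [1.571, 1.225, -0.297]
force: [0.5, 1.5, -3.4]
grip_width: 0.0079
```

```bash
python3 - <<'E'
from h import *
from station import ctrl
from scipy.spatial.transform import Rotation as R
o=ctrl.get_obs();print(o["ee_pos"].round(4),R.from_euler('xyz',o["eef_rot"]).as_matrix().round(3).tolist(),o["force"].round(2),o["moment"].round(3))
snap("wrist","6")
p=snap("side","6");cv2.imwrite("pics/side6c.png",cv2.resize(p[130:250,245:375,::-1],None,fx=5,fy=5,interpolation=cv2.INTER_CUBIC))
E
```

```text
[ 0.5752 -0.2407  0.1519] [[0.324, 0.9, -0.293], [-0.099, -0.275, -0.956], [-0.941, 0.339, -0.0]] [ 0.51  1.47 -3.39] [0.205 0.432 0.041]
```

View pics/side6c.png

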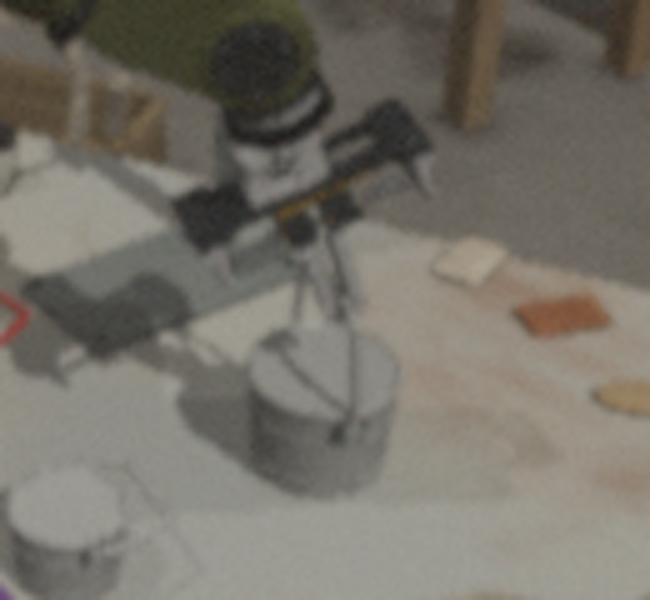

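View pics/wrist6.png

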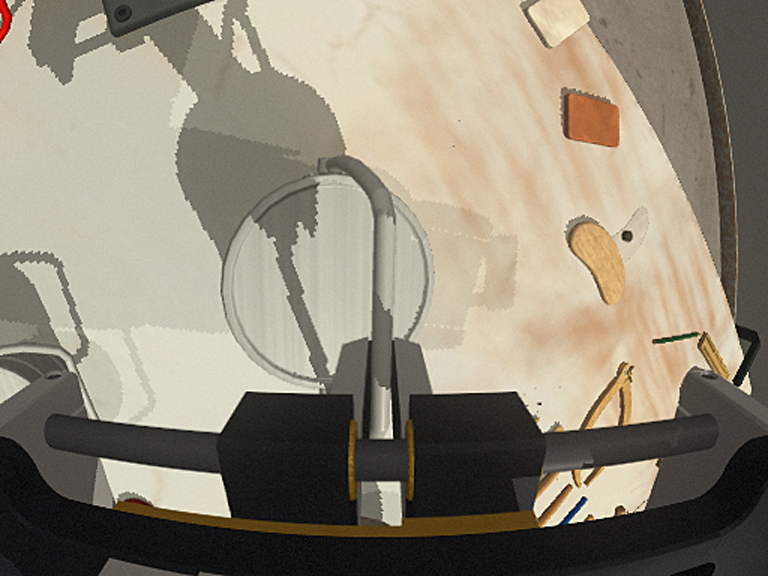

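Emit:
jog_arm(rows=[0,0,0,0,0,0,1,0,0,0,0,0,0,1,0,0,0.002,0,0,0,1,0,0,0.004,0,0,0,1,0,0,0.006,0,0,0,1,0,0,0.008,0,0,0,1,0,0,0,0,0,0,1,0,0,0,0,0,0,1], squeeze=60)

```text
time_s: 6.7
ee_pos: [0.5762, -0.2413, 0.1728]
eef_rot: [1.568, 1.221, -0.299]
force: [-0.3, 0.2, -8.6]
grip_width: 0.0066
```

```bash
python3 - <<'E'
from h import *
from station import ctrl
o=ctrl.get_obs();print(o["ee_pos"].round(4),o["force"].round(2),o["moment"].round(3))
snap("wrist","7")
o=ctrl.get_obs();print(o["force"].round(2))
p=snap("side","7");cv2.imwrite("pics/side7c.png",cv2.resize(p[130:250,245:375,::-1],None,fx=5,fy=5,interpolation=cv2.INTER_CUBIC))
o=ctrl.get_obs();print(o["force"].round(2))
E
```

```text
[ 0.5762 -0.2413  0.1728] [-0.25  0.16 -8.59] [0.029 0.777 0.036]
[-0.06 -0.53 -9.03]
[-0.04 -0.14 -9.1 ]
```

View pics/side7c.png

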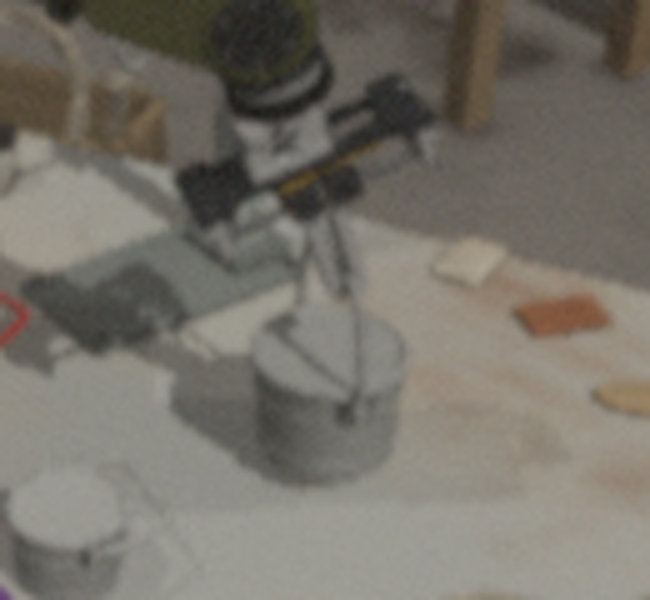

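View pics/wrist7.png

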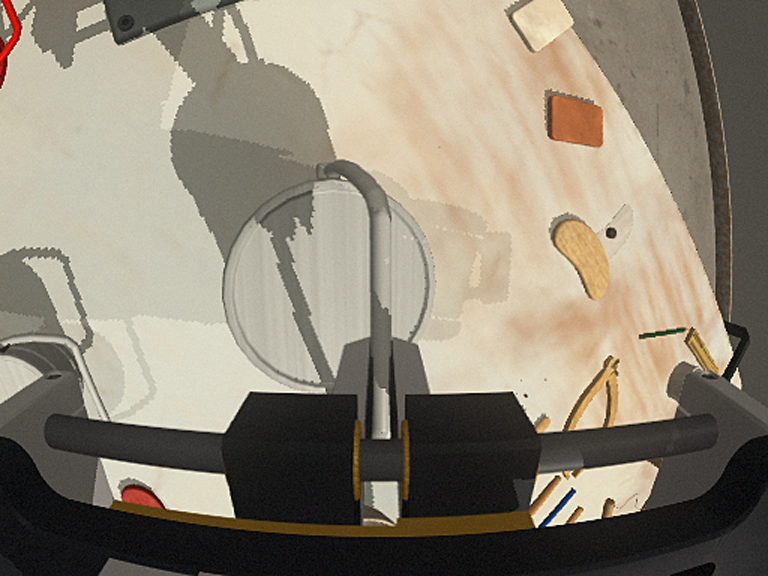

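The pail is lifted clear and weighs about 9 N, so I expect the hook to come down about 28 mm. Now I raise it, then carry it across slowly.

Emit:
jog_arm(rows=[-0.003,0,0.006,0,0,0,1,-0.007,0,0.012,0,0,0,1,-0.008,0,0.014,0,0,0,1,-0.009,0,0.015,0,0,0,1,-0.009,0.002,0.015,0,0,0,1,-0.009,0.004,0.014,0,0,0.5,1,-0.007,0.007,0.012,0,0,1,1,-0.005,0.01,0.008,0,0,1,1])

```text
time_s: 7.47
ee_pos: [0.5183, -0.2183, 0.2697]
eef_rot: [1.567, 1.22, -0.256]
force: [0.4, -0.5, -8.5]
grip_width: 0.0063
```

Emit:
jog_arm(rows=[0,0.014,0,0,0,1,1,0,0.016,0,0,0,1,1,0,0.018,0,0,0,1.1,1,0,0.018,0,0,0,1.5,1,0,0.018,0,0,0,1.5,1,0,0.018,0,0,0,1.5,1,0,0.018,0,0,0,1.5,1,0,0.018,0,0,0,1.5,1])

```text
time_s: 8.13
ee_pos: [0.5187, -0.0783, 0.2672]
eef_rot: [1.57, 1.223, -0.066]
force: [0.7, -0.2, -9.3]
grip_width: 0.0063
```

Emit:
jog_arm(rows=[0,0.018,0,0,0,1.5,1,0,0.018,0,0,0,1.5,1,0,0.016,0,0,0,1.5,1,0,0.013,0,0,0,1.5,1,0,0.01,0,0,0,1,1,0,0.007,0,0,0,0.5,1,0,0.004,0,0,0,0,1,0,0,0,0,0,0,1])

```text
time_s: 8.8
ee_pos: [0.519, 0.0063, 0.2679]
eef_rot: [1.569, 1.222, 0.062]
force: [-0.1, 0.3, -8.9]
grip_width: 0.0062
```

Emit:
jog_arm(rows=[0,0,0,0,0,0,1,0,0,0,0,0,0,1,0,0,0,0,0,0,1,0,0,0,0,0,0,1])

```text
time_s: 9.13
ee_pos: [0.519, 0.0054, 0.268]
eef_rot: [1.569, 1.222, 0.06]
force: [-0.7, -1.0, -8.9]
grip_width: 0.0063
```

```bash
python3 - <<'E'
from h import *
from station import ctrl
from scipy.spatial.transform import Rotation as R
o=ctrl.get_obs();print(o["ee_pos"].round(4),R.from_euler('xyz',o["eef_rot"]).as_matrix().round(3).tolist(),o["force"].round(2),o["moment"].round(3))
snap("wrist","8");snap("scene","8")
p=snap("side","8");cv2.imwrite("pics/side8c.png",cv2.resize(p[70:220,200:350,::-1],None,fx=4,fy=4,interpolation=cv2.INTER_CUBIC))
E
```

```text
[0.519  0.0054 0.268 ] [[0.341, 0.938, 0.062], [0.021, 0.058, -0.998], [-0.94, 0.342, 0.001]] [-0.73 -1.04 -8.95] [-0.158  0.73   0.001]
```

View pics/side8c.png

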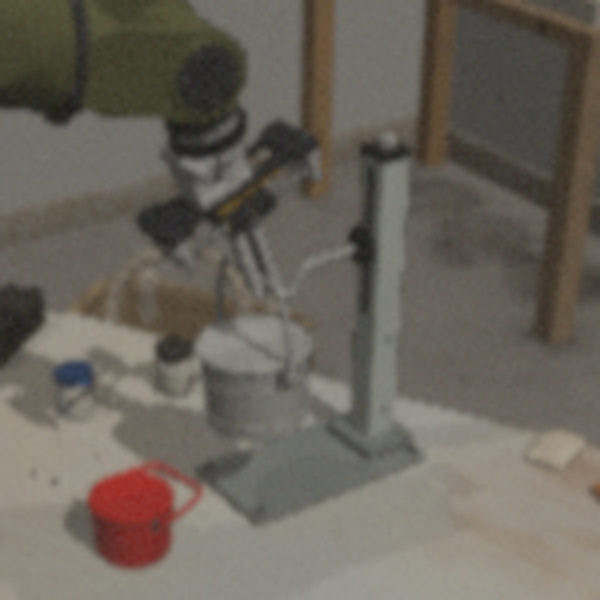

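View pics/wrist8.png

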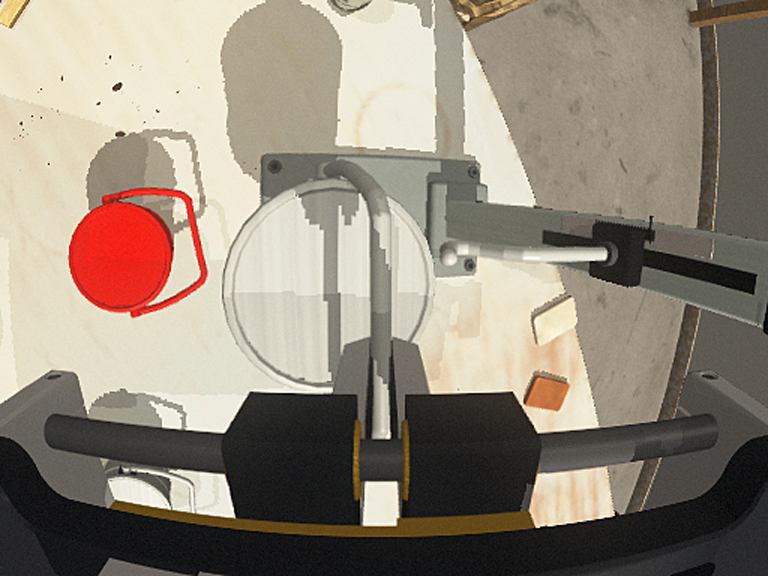

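Wrist8 shows the bail bar at u≈383, the hook tip at (449,253) and its arm running right to the carriage. The pail hangs almost level. I measure the offsets of both.

```bash
python3 - <<'E'
from h import *
P=cloud("wrist8")
yaw=.06;bx=np.array([np.cos(yaw),np.sin(yaw)]);by=np.array([-bx[1],bx[0]])
tcp=np.array([.519,.0054])
# lid
m=(P[...,2]>.17)&(P[...,2]<.215);n,lab,st,ce=cv2.connectedComponentsWithStats(m.astype(np.uint8))
for i in range(1,n):
    if st[i,4]>500:
        Q=P[lab==i];print(st[i],cv2.minEnclosingCircle(Q[:,:2].astype(np.float32)),Q[:,2].mean(), np.linalg.lstsq(np.c_[Q[:,:2],np.ones(len(Q))],Q[:,2],rcond=None)[0])
u0=slice(235,275)
# bar
m=(P[...,2]>.265)&(P[...,2]<.31);n,lab,st,ce=cv2.connectedComponentsWithStats(m.astype(np.uint8))
for i in range(1,n):
    if st[i,4]>60: Q=P[lab==i];print("bar/hook",st[i],Q.mean(0).round(4),Q.min(0).round(4),Q.max(0).round(4))
for v in range(110,250,10):
    seg=P[v,235:275];k=seg[:,2]>.215
    if k.any(): print(v,seg[k].mean(0).round(4),seg[k][:,2].max().round(4))
# hook arm
m=(P[...,2]>.25)&(P[...,2]<.28)&(P[...,0]>.535)&(P[...,0]<.65)&(P[...,1]>.02)&(P[...,1]<.09);Q=P[m];print("hook",m.sum(),np.polyfit(Q[:,0],Q[:,1],1),Q[Q[:,0]<.556].mean(0),Q[Q[:,0]<.556].min(0),Q[Q[:,0]<.556].max(0))
m=(P[...,2]>.1)&(P[...,0]>.648)&(P[...,0]<.7);Q=P[m];print(Q.max(0),Q.min(0));
for z in np.arange(.2,.36,.01):
    S=Q[abs(Q[:,2]-z)<.005]; 
    if len(S): print(round(z,2),np.percentile(S[:,0],[1,50]).round(4))
E
```

```text
[  148   108    99   155 11073] ((0.508520245552063, 0.025759674608707428), 0.06676898896694183) 0.2042665113417691 [ 0.0137902  -0.0345404   0.19840189]
[ 257  129   33  100 2162] ((0.5511138439178467, 0.033954545855522156), 0.044236600399017334) 0.20596236538901586 [ 0.08012379 -0.02039435  0.16199819]
[356 139  40  26 690] ((0.6904770135879517, 0.062266476452350616), 0.02109467424452305) 0.1925204680594857 [-0.36068648  0.25854743  0.41980843]
bar/hook [ 222  117   62  176 3569] [0.5085 0.0287 0.2873] [ 0.4861 -0.024   0.265 ] [0.5281 0.0829 0.31  ]
bar/hook [ 403  144   65   59 2474] [0.6707 0.0566 0.286 ] [0.6494 0.0356 0.265 ] [0.7061 0.0799 0.31  ]
110 [0.5086 0.0881 0.2467] 0.2477
120 [0.5065 0.0811 0.266 ] 0.2696
130 [0.5069 0.0753 0.2778] 0.2805
140 [0.5075 0.0699 0.2828] 0.2846
150 [0.5078 0.0646 0.2845] 0.2864
160 [0.5082 0.0591 0.2843] 0.286
170 [0.5084 0.0536 0.2841] 0.2862
180 [0.5088 0.0481 0.2847] 0.287
190 [0.5092 0.0426 0.2853] 0.2874
200 [0.5096 0.0369 0.2852] 0.2868
210 [0.5097 0.0314 0.2859] 0.2876
220 [0.5101 0.0254 0.2857] 0.2869
230 [0.5135 0.0173 0.2801] 0.2875
240 [0.5097 0.015  0.2901] 0.2972
hook 860 [0.04151056 0.02791814] [0.54906231 0.05091984 0.26274985] [0.54531255 0.04620473 0.25003098] [0.55559445 0.05433357 0.26656926]
[0.69995606 0.07993933 0.36104589] [0.64804649 0.03430925 0.10005874]
0.2 [0.6734 0.6751]
0.21 [0.6731 0.6751]
0.22 [0.6729 0.6749]
0.23 [0.6731 0.6749]
0.24 [0.6589 0.674 ]
0.25 [0.6568 0.6589]
0.26 [0.6489 0.6584]
0.27 [0.6519 0.6587]
0.28 [0.6577 0.6707]
0.29 [0.6729 0.6753]
0.3 [0.6731 0.6752]
0.31 [0.6728 0.6753]
0.32 [0.6732 0.6753]
0.33 [0.6732 0.6754]
0.34 [0.673  0.6754]
0.35 [0.6734 0.6756]
```

Bail middle is about (0.511, 0.028, 0.284) and hook seat about (0.5725, 0.052, 0.242). I shift in y first, then forward over the tip.

Emit:
jog_arm(rows=[0,0.003,0,0,0,0,1,0,0.006,0,0,0,-0.5,1,0,0.006,0,0,0,-0.5,1,0,0.005,0,0,0,0,1,0,0.0035,0,0,0,0,1,0,0,0,0,0,0,1,0,0,0,0,0,0,1])

```text
time_s: 9.87
ee_pos: [0.519, 0.0294, 0.268]
eef_rot: [1.569, 1.222, 0.044]
force: [0.4, -0.5, -8.6]
grip_width: 0.006
```

Emit:
jog_arm(rows=[0.003,0,0,0,0,0,1,0.007,0,0,0,0,0,1,0.01,0,0,0,0,0,1,0.012,0,0,0,0,0,1,0.012,0,0,0,0,0,1,0.009,0,0,0,0,0,1,0.006,0,0,0,0,0,1,0.002,0,0,0,0,0,1])

```text
time_s: 10.53
ee_pos: [0.5809, 0.0292, 0.2676]
eef_rot: [1.569, 1.222, 0.044]
force: [-0.5, 1.1, -8.6]
grip_width: 0.0064
```

Emit:
jog_arm(rows=[0,0,0,0,0,0,1,0,0,0,0,0,0,1,0,0,0,0,0,0,1,0,0,0,0,0,0,1])

```text
time_s: 10.87
ee_pos: [0.5797, 0.0293, 0.2682]
eef_rot: [1.569, 1.221, 0.044]
force: [0.6, -1.0, -7.9]
grip_width: 0.0058
```

```bash
python3 - <<'E'
from h import *
from station import ctrl
o=ctrl.get_obs();print(o["ee_pos"].round(4),o["force"].round(2),o["moment"].round(3))
p=snap("wrist","9");cv2.imwrite("pics/wrist9c.png",cv2.resize(p[90:240,200:400,::-1],None,fx=4,fy=4,interpolation=cv2.INTER_CUBIC))
P=cloud("wrist9")
for v in range(110,235,8):
    seg=P[v,235:275];k=seg[:,2]>.215
    if k.any(): print(v,seg[k].mean(0).round(4),seg[k][:,2].max().round(4))
m=(P[...,2]>.25)&(P[...,2]<.275)&(P[...,0]>.535)&(P[...,0]<.65)&(P[...,1]>.04)&(P[...,1]<.065);Q=P[m]
for x in np.arange(.54,.65,.01):
    S=Q[abs(Q[:,0]-x)<.005]; 
    if len(S): print(round(x,3),len(S),S.mean(0).round(4),S[:,2].max().round(4))
p=snap("side","9");cv2.imwrite("pics/side9c.png",cv2.resize(p[70:190,240:340,::-1],None,fx=5,fy=5,interpolation=cv2.INTER_CUBIC))
E
```

```text
[0.5797 0.0293 0.2682] [ 0.59 -0.96 -7.94] [-0.188  0.755  0.062]
110 [0.571  0.1123 0.2456] 0.246
118 [0.5692 0.1065 0.263 ] 0.2664
126 [0.5688 0.1016 0.2751] 0.2789
134 [0.5692 0.0972 0.2806] 0.2823
142 [0.5693 0.0929 0.2837] 0.2861
150 [0.5697 0.0886 0.2843] 0.2858
158 [0.5698 0.0843 0.2844] 0.2861
166 [0.57   0.0799 0.2845] 0.2873
174 [0.57   0.0755 0.2849] 0.2871
182 [0.5704 0.0711 0.2851] 0.2867
190 [0.5706 0.0666 0.2851] 0.2866
198 [0.5799 0.0563 0.2624] 0.2867
206 [0.5809 0.0535 0.2721] 0.2873
214 [0.5709 0.053  0.286 ] 0.2872
222 [0.5712 0.0483 0.2859] 0.2881
230 [0.5742 0.0412 0.2801] 0.2873
0.55 174 [0.5502 0.0512 0.2627] 0.267
0.56 40 [0.5571 0.0516 0.254 ] 0.2589
0.57 3 [0.5709 0.0401 0.2692] 0.2704
0.58 16 [0.5831 0.0405 0.2726] 0.2747
0.59 174 [0.591  0.0526 0.2589] 0.2749
0.6 176 [0.5999 0.0532 0.2629] 0.2658
0.61 154 [0.61   0.0535 0.2636] 0.2656
0.62 137 [0.6199 0.054  0.2637] 0.2659
0.63 136 [0.6298 0.0545 0.2636] 0.2657
0.64 126 [0.6401 0.0549 0.2635] 0.2652
```

View pics/wrist9c.png

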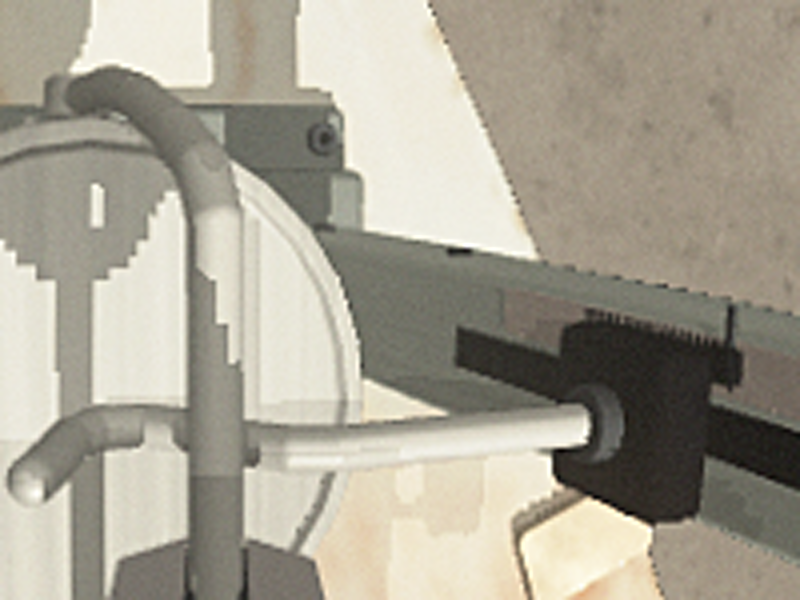

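View pics/side9c.png

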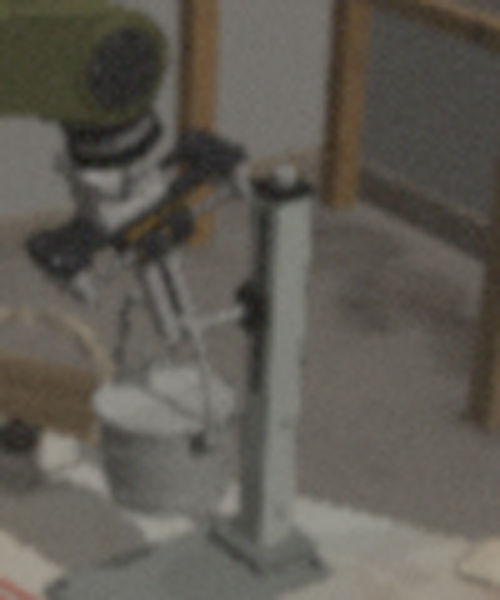

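Bar and hook line up: the bar is at x≈0.572, mid y≈0.052, and crosses the U behind the tip. I lower it toward the seat.

Emit:
jog_arm(rows=[0,0,-0.002,0,0,0,1,0,0,-0.003,0,0,0,1,0,0,-0.003,0,0,0,1,0,0,-0.003,0,0,0,1,0,0,-0.003,0,0,0,1,0,0,-0.003,0,0,0,1,0,0,-0.002,0,0,0,1,0,0,-0.001,0,0,0,1])

```text
time_s: 11.63
ee_pos: [0.5799, 0.0293, 0.2476]
eef_rot: [1.569, 1.222, 0.044]
force: [-0.3, 0.1, -8.6]
grip_width: 0.0061
```

Emit:
jog_arm(rows=[0,0,-0.002,0,0,0,1,0,0,-0.003,0,0,0,1,0,0,-0.003,0,0,0,1,0,0,-0.002,0,0,0,1,0,0,-0.002,0,0,0,1,0,0,-0.001,0,0,0,1,0,0,0,0,0,0,1,0,0,0,0,0,0,1])

```text
time_s: 12.3
ee_pos: [0.58, 0.0293, 0.2351]
eef_rot: [1.569, 1.222, 0.044]
force: [0.1, 0.2, -9.1]
grip_width: 0.0061
```

```bash
python3 - <<'E'
from h import *
from station import ctrl
o=ctrl.get_obs();print(o["ee_pos"].round(4),o["force"].round(2),o["moment"].round(3))
p=snap("wrist","10");cv2.imwrite("pics/wrist10c.png",cv2.resize(p[90:240,200:400,::-1],None,fx=4,fy=4,interpolation=cv2.INTER_CUBIC))
P=cloud("wrist10")
for v in range(118,235,12):
    seg=P[v,235:275];k=seg[:,2]>.215
    if k.any(): print(v,seg[k].mean(0).round(4),seg[k][:,2].max().round(4))
E
```

```text
[0.58   0.0293 0.2351] [ 0.05  0.15 -9.11] [-0.144  0.705  0.014]
118 [0.5694 0.1064 0.2302] 0.2341
130 [0.569  0.0993 0.245 ] 0.248
142 [0.5695 0.0929 0.2504] 0.252
154 [0.5701 0.0864 0.251 ] 0.2526
166 [0.5702 0.0799 0.2516] 0.2535
178 [0.5704 0.0733 0.2517] 0.2538
190 [0.571  0.0666 0.2519] 0.2539
202 [0.5713 0.0585 0.247 ] 0.2538
214 [0.5742 0.051  0.2464] 0.2544
226 [0.5745 0.043  0.2449] 0.2543
```

View pics/wrist10c.png

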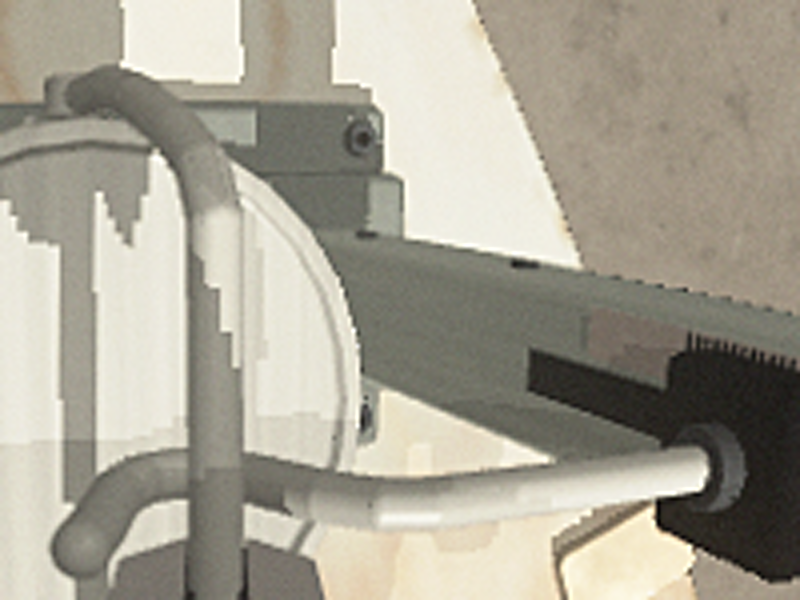

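The bar is inside the U, just above the seat. I continue slowly, 0.8 mm per row.

Emit:
jog_arm(rows=[0,0,-0.0006,0,0,0,1,0,0,-0.0008,0,0,0,1,0,0,-0.0008,0,0,0,1,0,0,-0.0008,0,0,0,1,0,0,-0.0008,0,0,0,1,0,0,-0.0008,0,0,0,1,0,0,-0.0008,0,0,0,1,0,0,-0.0008,0,0,0,1])

```text
time_s: 13.02
ee_pos: [0.58, 0.0293, 0.2288]
eef_rot: [1.569, 1.222, 0.044]
force: [0.3, -0.2, -8.4]
grip_width: 0.0062
```

Emit:
jog_arm(rows=[0,0,-0.0008,0,0,0,1,0,0,-0.0008,0,0,0,1,0,0,-0.0008,0,0,0,1,0,0,-0.0008,0,0,0,1,0,0,-0.0008,0,0,0,1,0,0,-0.0008,0,0,0,1,0,0,-0.0008,0,0,0,1,0,0,-0.0008,0,0,0,1])

```text
time_s: 13.68
ee_pos: [0.5801, 0.0293, 0.2225]
eef_rot: [1.569, 1.221, 0.044]
force: [0.3, 0.4, -6.3]
grip_width: 0.0062
```

Emit:
jog_arm(rows=[0,0,-0.0008,0,0,0,1,0,0,-0.0008,0,0,0,1,0,0,-0.0008,0,0,0,1,0,0,-0.0008,0,0,0,1,0,0,-0.0008,0,0,0,1,0,0,-0.0008,0,0,0,1,0,0,-0.0008,0,0,0,1,0,0,-0.0008,0,0,0,1])

```text
time_s: 14.35
ee_pos: [0.5801, 0.0293, 0.2161]
eef_rot: [1.569, 1.221, 0.044]
force: [0.2, 0.0, -5.9]
grip_width: 0.0063
```

Emit:
jog_arm(rows=[0,0,-0.0008,0,0,0,1,0,0,-0.0008,0,0,0,1,0,0,-0.0008,0,0,0,1,0,0,-0.0008,0,0,0,1,0,0,-0.0008,0,0,0,1,0,0,-0.0008,0,0,0,1,0,0,-0.0006,0,0,0,1,0,0,-0.0004,0,0,0,1])

```text
time_s: 15.02
ee_pos: [0.5801, 0.0293, 0.2103]
eef_rot: [1.569, 1.221, 0.044]
force: [0.5, -0.3, -4.2]
grip_width: 0.0063
```

```bash
python3 - <<'E'
from h import *
from station import ctrl
o=ctrl.get_obs();print(o["ee_pos"].round(4),o["force"].round(2),o["moment"].round(3))
p=snap("wrist","11");cv2.imwrite("pics/wrist11c.png",cv2.resize(p[90:240,200:400,::-1],None,fx=4,fy=4,interpolation=cv2.INTER_CUBIC))
p=snap("side","11");cv2.imwrite("pics/side11c.png",cv2.resize(p[70:190,240:340,::-1],None,fx=5,fy=5,interpolation=cv2.INTER_CUBIC))
o=ctrl.get_obs();print(o["ee_pos"].round(4),o["force"].round(2),o["moment"].round(3))
P=cloud("wrist11")
for v in range(118,235,12):
    seg=P[v,235:275];k=seg[:,2]>.19
    if k.any(): print(v,seg[k].mean(0).round(4),seg[k][:,2].max().round(4))
E
```

```text
[0.5801 0.0293 0.2103] [ 0.47 -0.32 -4.25] [-0.252  0.292 -0.071]
[0.5801 0.0293 0.2103] [ 1.42 -0.16 -3.69] [-0.152  0.311 -0.082]
118 [0.5687 0.1063 0.2077] 0.2118
130 [0.5689 0.0993 0.2214] 0.2242
142 [0.5697 0.093  0.2267] 0.2281
154 [0.5697 0.0865 0.2274] 0.2299
166 [0.5702 0.08   0.2277] 0.2297
178 [0.5705 0.0734 0.2276] 0.2294
190 [0.5707 0.0667 0.2278] 0.2296
202 [0.5708 0.06   0.2284] 0.2305
214 [0.5722 0.0527 0.2274] 0.2317
226 [0.5729 0.0438 0.2221] 0.2412
```

View pics/wrist11c.png

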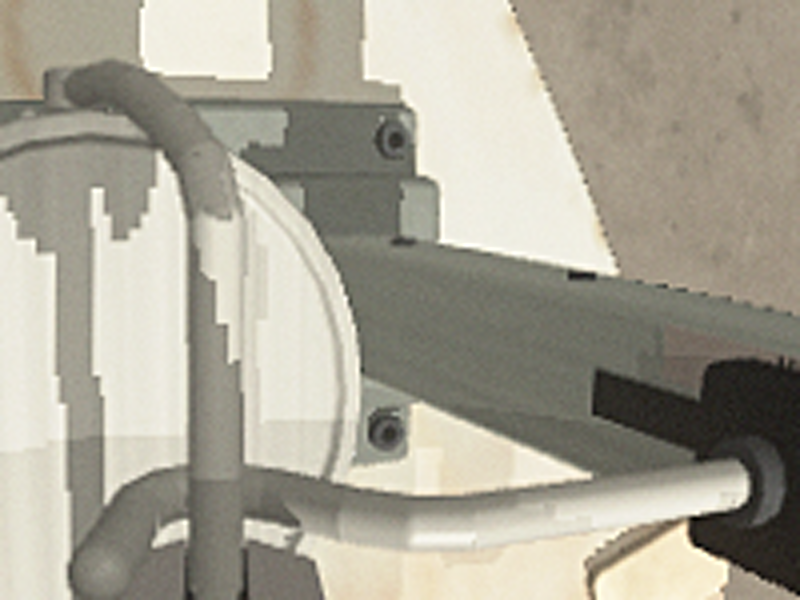

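View pics/side11c.png

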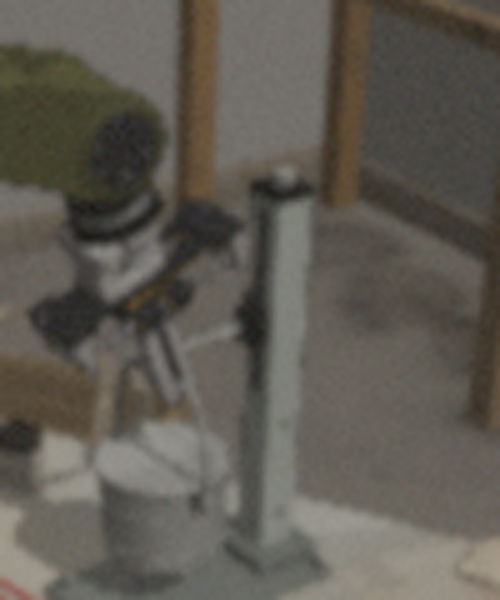

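The hook is carrying about half: down about 16 mm, tool force about −4 N. Continue.

Emit:
jog_arm(rows=[0,0,-0.0006,0,0,0,1,0,0,-0.0008,0,0,0,1,0,0,-0.0008,0,0,0,1,0,0,-0.0008,0,0,0,1,0,0,-0.0008,0,0,0,1,0,0,-0.0008,0,0,0,1,0,0,-0.0008,0,0,0,1,0,0,-0.0006,0,0,0,1])

```text
time_s: 15.78
ee_pos: [0.5801, 0.0293, 0.2043]
eef_rot: [1.569, 1.221, 0.044]
force: [0.7, -0.7, -2.1]
grip_width: 0.0065
```

Emit:
jog_arm(rows=[0,0,-0.0006,0,0,0,1,0,0,-0.0008,0,0,0,1,0,0,-0.0008,0,0,0,1,0,0,-0.0008,0,0,0,1,0,0,-0.0006,0,0,0,1,0,0,-0.0004,0,0,0,1,0,0,0,0,0,0,1,0,0,0,0,0,0,1])

```text
time_s: 16.45
ee_pos: [0.5801, 0.0293, 0.2003]
eef_rot: [1.569, 1.221, 0.044]
force: [0.6, -1.8, -0.3]
grip_width: 0.0062
```

```bash
python3 - <<'E'
from h import *
from station import ctrl
F=[]
for i in range(8):
    o=ctrl.get_obs();F.append(np.r_[o["force"],o["moment"]]);ctrl.camera("side")
print(o["time_s"],o["ee_pos"].round(4));print(np.array(F).round(2).tolist());print(np.mean(F,0).round(2))
E
```

```text
16.8 [0.58   0.0293 0.2003]
[[0.62, -1.85, -0.27, -0.25, 0.03, -0.13], [1.27, -1.58, -0.95, -0.3, 0.09, -0.05], [0.41, -1.73, -1.36, -0.32, -0.0, -0.13], [0.4, -0.46, -0.95, -0.27, 0.04, -0.14], [1.05, -1.19, -1.0, -0.28, 0.05, -0.09], [0.53, -1.73, -1.01, -0.32, 0.02, -0.14], [0.67, -2.08, -1.47, -0.28, 0.09, -0.16], [0.3, -2.39, 0.3, -0.27, 0.03, -0.13]]
[ 0.66 -1.63 -0.84 -0.29  0.04 -0.12]
```

Emit:
jog_arm(rows=[0,0,-0.0005,0,0,0,1,0,0,-0.0007,0,0,0,1,0,0,-0.0007,0,0,0,1,0,0,-0.0006,0,0,0,1,0,0,0,0,0,0,1,0,0,0,0,0,0,1])

```text
time_s: 17.35
ee_pos: [0.58, 0.0293, 0.1977]
eef_rot: [1.569, 1.222, 0.044]
force: [1.3, -1.6, -0.3]
grip_width: 0.0063
```

```bash
python3 - <<'E'
from h import *
from station import ctrl
F=[]
p=snap("wrist","12");cv2.imwrite("pics/wrist12c.png",cv2.resize(p[90:240,200:400,::-1],None,fx=4,fy=4,interpolation=cv2.INTER_CUBIC))
p=snap("side","12");cv2.imwrite("pics/side12c.png",cv2.resize(p[70:190,240:340,::-1],None,fx=5,fy=5,interpolation=cv2.INTER_CUBIC))
for i in range(20):
    o=ctrl.get_obs();F.append(np.r_[o["force"],o["moment"]]);ctrl.camera("side")
print(o["time_s"],o["ee_pos"].round(4));print(np.mean(F,0).round(2),np.std(F,0).round(2))
P=cloud("wrist12")
for v in range(118,235,12):
    seg=P[v,235:275];k=seg[:,2]>.19
    if k.any(): print(v,seg[k].mean(0).round(4),seg[k][:,2].max().round(4))
m=(P[...,2]>.1)&(P[...,2]<.16)&(P[...,0]<.65);n,lab,st,ce=cv2.connectedComponentsWithStats(m.astype(np.uint8));i=1+np.argmax(st[1:,4]);Q=P[lab==i];print(st[i],Q.mean(0),np.linalg.lstsq(np.c_[Q[:,:2],np.ones(len(Q))],Q[:,2],rcond=None)[0])
E
```

```text
18.4 [0.58   0.0293 0.1977]
[ 1.25 -1.94 -0.05 -0.31 -0.07 -0.15] [0.45 0.54 0.41 0.03 0.03 0.03]
118 [0.5689 0.1063 0.1972] 0.2002
130 [0.5692 0.0994 0.2096] 0.2122
142 [0.5694 0.093  0.2148] 0.217
154 [0.5701 0.0866 0.2154] 0.2166
166 [0.5702 0.0801 0.2158] 0.2174
178 [0.5705 0.0735 0.2157] 0.2176
190 [0.5706 0.0668 0.2156] 0.2168
202 [0.5709 0.06   0.2156] 0.217
214 [0.5721 0.0528 0.215 ] 0.2197
226 [0.5728 0.0439 0.2098] 0.2297
[  147   104   100   159 10885] [0.55406498 0.05550244 0.13484235] [ 0.00493169 -0.00298718  0.13227567]
```

View pics/wrist12c.png

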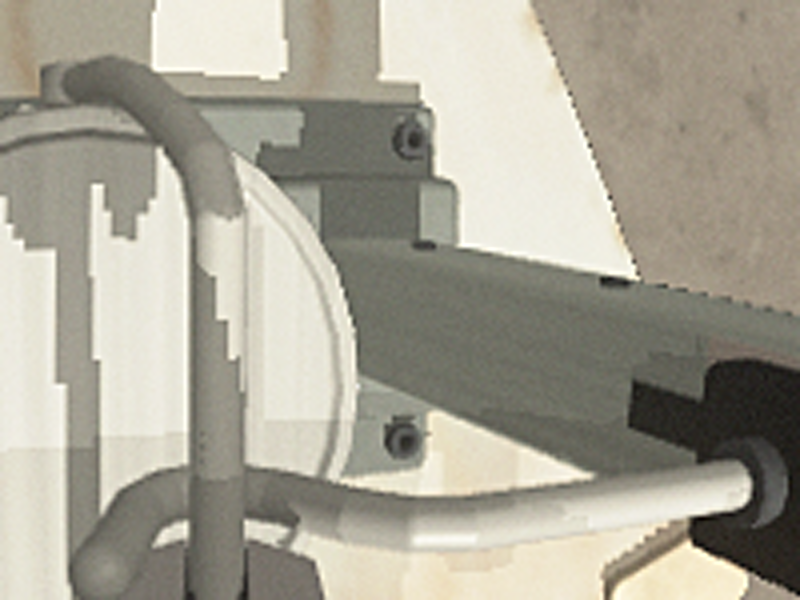

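View pics/side12c.png

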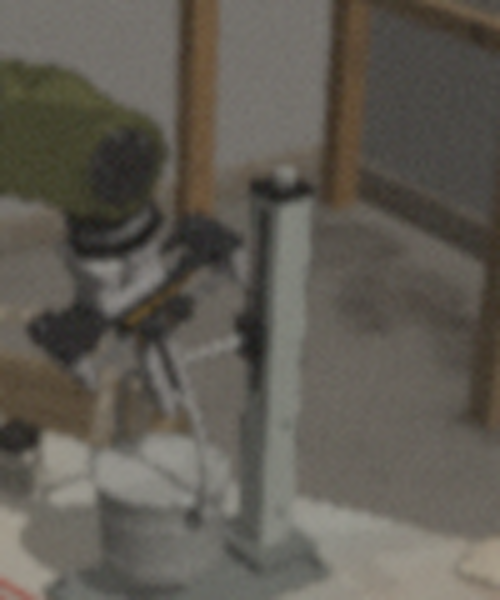

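The hook is carrying it all: mean Fz is −0.05 N, and the bar height gives hook ≈27.5 mm, about 8.8 N, against 8.9 N weighed. I relieve the small side forces, then ease the squeeze in steps before opening.

Emit:
jog_arm(rows=[0.0002,-0.0003,0,0,0,0,1,0.0001,-0.0002,0,0,0,0,1,0,0,0,0,0,0,1], squeeze=35)

```text
time_s: 18.7
ee_pos: [0.5801, 0.0291, 0.1976]
eef_rot: [1.571, 1.222, 0.045]
force: [0.9, 2.5, -0.7]
grip_width: 0.0068
```

Emit:
jog_arm(rows=[0,0,0,0,0,0,1,0,0,0,0,0,0,1,0,0,0,0,0,0,1], squeeze=18)

```text
time_s: 18.95
ee_pos: [0.5802, 0.029, 0.1977]
eef_rot: [1.57, 1.222, 0.045]
force: [-0.5, 4.0, -0.6]
grip_width: 0.0077
```

Emit:
jog_arm(rows=[0,0,0,0,0,0,1,0,0,0,0,0,0,1,0,0,0,0,0,0,1], squeeze=8)

```text
time_s: 19.2
ee_pos: [0.5804, 0.0288, 0.1978]
eef_rot: [1.569, 1.221, 0.044]
force: [0.3, 3.8, 0.0]
grip_width: 0.0077
```

Emit:
jog_arm(rows=[0,0,0,0,0,0,1,0,0,0,0,0,0,1,0,0,0,0,0,0,1], squeeze=3)

```text
time_s: 19.45
ee_pos: [0.5803, 0.0287, 0.1977]
eef_rot: [1.569, 1.222, 0.043]
force: [0.5, -0.0, -0.2]
grip_width: 0.008
```

```bash
python3 - <<'E'
from h import *
from station import ctrl
F=[]
p=snap("wrist","13");cv2.imwrite("pics/wrist13c.png",cv2.resize(p[90:240,200:400,::-1],None,fx=4,fy=4,interpolation=cv2.INTER_CUBIC))
for i in range(16):
    o=ctrl.get_obs();F.append(np.r_[o["force"],o["moment"]]);ctrl.camera("side")
print(o["time_s"],o["ee_pos"].round(4));print(np.mean(F,0).round(2),np.std(F,0).round(2))
P=cloud("wrist13")
for v in range(118,235,12):
    seg=P[v,235:275];k=seg[:,2]>.19
    if k.any(): print(v,seg[k].mean(0).round(4),seg[k][:,2].max().round(4))
E
```

```text
20.25 [0.5803 0.0288 0.1977]
[-0.49  0.34 -0.3   0.04  0.24  0.03] [0.58 0.51 0.6  0.06 0.03 0.04]
118 [0.5685 0.1056 0.1993] 0.2035
130 [0.569  0.0988 0.211 ] 0.2134
142 [0.5692 0.0925 0.216 ] 0.2178
154 [0.57   0.0861 0.2166] 0.2183
166 [0.5703 0.0796 0.2163] 0.2181
178 [0.5703 0.073  0.2161] 0.2177
190 [0.5706 0.0664 0.2163] 0.2176
202 [0.5709 0.0595 0.2161] 0.2182
214 [0.5721 0.0524 0.2155] 0.2201
226 [0.573  0.0433 0.2098] 0.2287
```

Emit:
jog_arm(rows=[0,0,-0.0004,0,0,0,1,0,0,-0.0003,0,0,0,1,0,0,0,0,0,0,1,0,0,0,0,0,0,0.9,0,0,0,0,0,0,0.85,0,0,0,0,0,0,0.8,0,0,0,0,0,0,0.76,0,0,0,0,0,0,0.76])

```text
time_s: 20.97
ee_pos: [0.5803, 0.0288, 0.1971]
eef_rot: [1.569, 1.222, 0.044]
force: [0.1, 0.7, -0.6]
grip_width: 0.0222
```

```bash
python3 - <<'E'
from h import *
from station import ctrl
F=[]
p=snap("wrist","14");cv2.imwrite("pics/wrist14c.png",cv2.resize(p[90:280,180:400,::-1],None,fx=3.5,fy=3,interpolation=cv2.INTER_CUBIC))
P=cloud("wrist14");
o=ctrl.get_obs();print(o["time_s"],o["ee_pos"].round(4),o["force"].round(2),o["grip_width"])
for v in range(118,235,12):
    seg=P[v,225:285];k=seg[:,2]>.19
    if k.any(): print(v,seg[k].mean(0).round(4),seg[k][:,2].max().round(4))
E
```

```text
21.0167 [0.5803 0.0288 0.1971] [ 0.08 -0.28  0.23] 0.02252326632972711
118 [0.5676 0.1057 0.1986] 0.2034
130 [0.5683 0.0989 0.2107] 0.2131
142 [0.5686 0.0926 0.2155] 0.2176
154 [0.5693 0.0862 0.2159] 0.2179
166 [0.5697 0.0797 0.2157] 0.217
178 [0.5698 0.0732 0.2161] 0.2186
190 [0.5705 0.0665 0.2158] 0.217
202 [0.571  0.0596 0.2154] 0.2169
214 [0.5722 0.0529 0.2164] 0.2244
226 [0.569  0.047  0.2191] 0.2346
```

View pics/wrist14c.png

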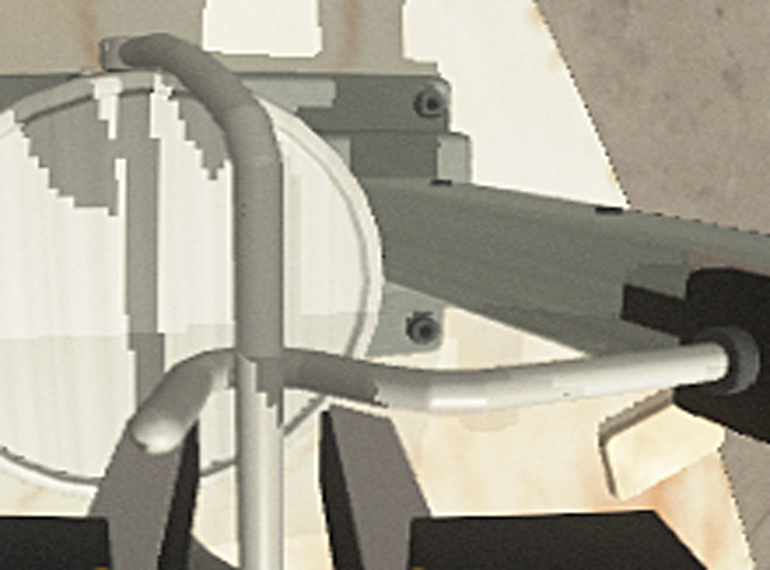

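Released: the bar sits in the hook at unchanged height, with the fingers open on either side of it. I retreat along the tool axis.

Emit:
jog_arm(rows=[-0.001,0,0.0028,0,0,0,0.76,-0.0017,0,0.0047,0,0,0,0.76,-0.0024,0,0.0066,0,0,0,0.76,-0.0034,0,0.0094,0,0,0,0.76,-0.0034,0,0.0094,0,0,0,0.76,-0.0034,0,0.0094,0,0,0,0.76,-0.0034,0,0.0094,0,0,0,0.76,-0.0034,0,0.0094,0,0,0,0.76])

```text
time_s: 21.68
ee_pos: [0.5578, 0.0288, 0.2595]
eef_rot: [1.569, 1.221, 0.044]
force: [-0.4, 0.1, 0.1]
grip_width: 0.0221
```

Emit:
jog_arm(rows=[-0.01,-0.005,0.01,0,0,0,0.76,-0.015,-0.01,0.01,0,0,0,0.76,-0.015,-0.01,0.01,0,0,0,0.76,-0.01,-0.01,0.005,0,0,0,0.76,0,0,0,0,0,0,0.76,0,0,0,0,0,0,0.76,0,0,0,0,0,0,0.76,0,0,0,0,0,0,0.76])

```text
time_s: 22.35
ee_pos: [0.5084, -0.0058, 0.2927]
eef_rot: [1.57, 1.222, 0.045]
force: [-0.6, -0.2, -0.3]
grip_width: 0.0226
```

```bash
python3 - <<'E'
from h import *
from station import ctrl
from scipy.ndimage import median_filter
def go(t):
    p=snap("wrist",t);P=cloud("wrist"+t)
    m=(P[...,2]>.11)&(P[...,2]<.15)&(P[...,0]<.65)&(P[...,0]>.45);n,lab,st,ce=cv2.connectedComponentsWithStats(m.astype(np.uint8));i=1+np.argmax(st[1:,4]);Q=P[lab==i];print(st[i],Q.mean(0).round(4),np.linalg.lstsq(np.c_[Q[:,:2],np.ones(len(Q))],Q[:,2],rcond=None)[0].round(3))
    return p
go("15")
p=snap("side","15");cv2.imwrite("pics/side15c.png",cv2.resize(p[70:190,230:340,::-1],None,fx=5,fy=5,interpolation=cv2.INTER_CUBIC))
for i in range(6): ctrl.camera("side")
go("16")
o=ctrl.get_obs();print(o["time_s"],o["ee_pos"].round(4),o["force"].round(2))
E
```

```text
[ 211   83   78  118 6686] [0.5615 0.0507 0.1344] [0.009 0.014 0.129]
[ 211   82   78  120 6681] [0.5615 0.0507 0.1344] [0.009 0.014 0.129]
22.8 [ 0.5082 -0.0061  0.2931] [ 0.49 -0.22 -0.92]
```

View pics/wrist16.png

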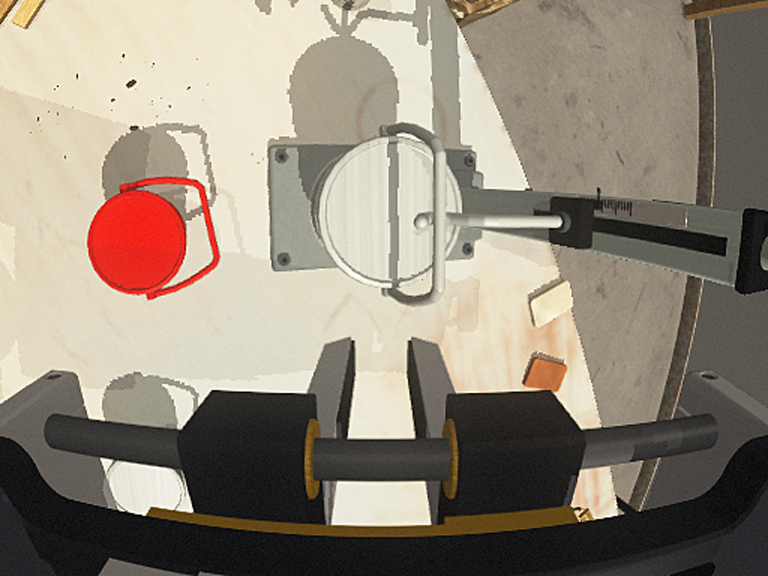

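View pics/side15c.png

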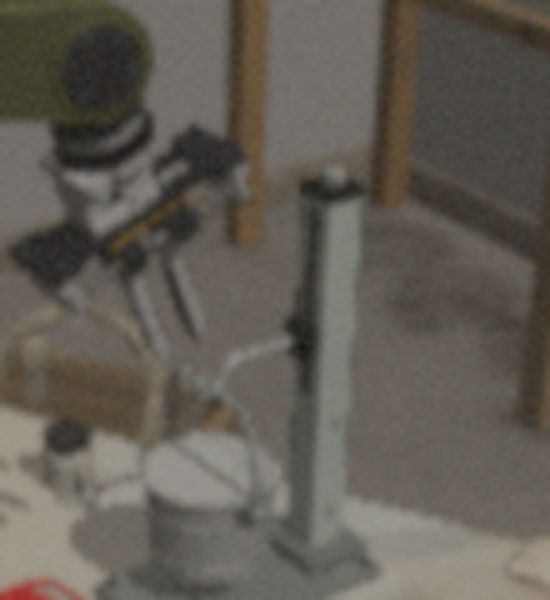

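Wrist16 shows the pail hanging level under the hook (lid centre near (390,212)), and the two readings 0.4 s apart agree. Lid tilt is about 0.015 rad, the underside is about 45 mm up and the robot is clear. I hand in.

```bash
python3 -c "
from station import ctrl
print(ctrl.hand_in())"
```

```text
the job is handed in; nothing more can be done
None
```

The pail is hanging from the balance hook and the job is handed in, at about 23 s of the 72 s allowed; no verdict was reported.

**What I did**
- I picked the larger bare-steel pail and swung its bail upright with a light grip while the pail stayed on the table.
- I then gripped the bail about 22 mm off its middle, lifted the pail and carried it over to the hook.
- I lowered the bail into the hook at about 10 mm/s until the tool carried almost nothing. Then I eased the grip in steps, opened the fingers and backed away.

**Weight:** about 8.9 N (0.9 kg) when lifted. The hook came down about 27 mm, which by its spring rate means about 8.8 N.

**Last checks**
- **Position:** the bail lies in the hook's throat, and the pail's underside is about 45 mm above the table.
- **Level and still:** the lid is tilted by about 0.015 rad, and two readings 0.4 s apart were the same.
- **Release:** the bar's height changed by less than 1 mm when I let go, and the robot touches nothing.

**What did not agree or was not checked**
- Side forces of up to about 5 N appeared during the swing, and about 4 N while easing the grip. They were back near zero before I opened the fingers.
- Depth-based heights read about 2 mm low against the known sizes.
- I could not read the hook's speed directly.
- I did not re-measure the jars and the bowl; the arm never came near enough to touch them.

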